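# Load the microscope light base with pebble samples

### The arm

A 7-joint arm with a two-finger parallel gripper is mounted at the origin on the work surface. World frame = base frame: x ahead of the robot, y to its left, z up, the work surface at z = 0. Lengths are in m, angles in rad, forces in N, time in s.
With the tool pointing down it reaches from about 0.4 to 0.85 m from the base axis. Payload 4.4 kg.
Tool frame: the origin (TCP) lies between the finger pads; the fingertips stand r.tips_ahead ahead of it and the grasp point (between the pads) lies 8 mm behind it (r.tips_ahead is the distance from the TCP to the fingertips, in m); z points along the fingers, y is the line along which they close (so a half turn about z gives the same grasp; the last joint's range is limited). The gripper opens to 94 mm and grips with 3 to 60 N. Pads are 16 mm wide; open, the fingers measure 119 mm over their backs; the gripper's body (75 mm by 177 mm) begins 78 mm behind the grasp point.
Start: joints at [-1.366, 0.628, 0.038, 1.517, -0.027, 0.996, -0.02], TCP at [0.174, 0.626, 0.216] pointing down, gripper open.
Joint ranges: [-3.06, 3.06], [-0.37, 2.12], [-1.25, 1.32], [0.18, 2.47], [-1.1, 4.24], [0.23, 1.98], [-2.94, 2.94]. Speed limits (rad/s): [2.57, 2.57, 3.14, 3.14, 3.14, 3.14, 3.14].

### API

Orientations are given as [roll, pitch, yaw] about the fixed x, y, z axes, in that order (R = Rz(yaw) Ry(pitch) Rx(roll)).
In Python, from station import r gives the robot as it stands.
- The arm moves only by the tool apply_moves, never from a script. Its arguments are lists of equal length, an entry for each row: "xyz": the shift along the tool's x, y, z as a fraction of full scale, a list of three; "turn": the turn, a rotation vector about the tool's x, y, z as a fraction of full scale, a list of three; "hand": the opening, from -1 (shut) to 1 (fully open). In form: {"xyz": [[x, y, z], ...], "turn": [[wx, wy, wz], ...], "hand": [hand, ...]}. A call has 1 to 10 rows; each row is the pose to reach, as a shift and turn from the pose commanded when the call began, along the tool's axes at that moment; what a row does not reach only later rows make up. Full scale, the value 1, is 0.75 m for a shift and pi/2 rad for a turn. A row lasts 1/12 s, in which the tool goes at most 41.7 mm and 7.16 degrees, less where a joint would pass 70% of its speed; a pose out of reach is approached as far as the arm can. A call with a number of a shift or a turn outside -1 to 1 is refused whole. A call with a gripper value outside its range is refused whole. The fingers move at their own pace and stop on an object; "squeeze" is the grip in N (left out, the last holds). Time passes only in rows, so rows that repeat a pose let the fingers close. It gives the time, the measured TCP pose, the force, the opening and the grip force at its end, in the units of the state.
- r.get_obs(): the state, without advancing time (a new reading comes with each control period).
- r.grab_frame(name): name is "scene" or "top"; returns a dict with "image" (400x640x3 uint8, blue, green, red), "z_map" (400x640 float32, m along the optical axis (not along the pixel's ray), 0 where there is no reading), "intrinsics" (3x3 intrinsics, pixels), "R" (3x3) and "t" (3): a world point X has camera coordinates R X + t. Camera axes: x right, y down, z forward; pixel columns grow to the right and rows downward; lengths in m; the calibration is good to about 2 mm. A picture is of the moment at which its call begins.
- r.hand_in(): hands the job in; it is judged then, once.
The state is a dict: "time": time; "q": joint angles; "joint_vel": joint speeds; "effort": joint torques, N m; "position": TCP position; "tcp_rot": TCP orientation; "contact_force": force on the tool from outside, world axes, zero at the start; "ft_torque": the same for the moment, N m; "gripper_width": finger opening in m; "grasp_force": force on a finger pad.
Only numpy, scipy, OpenCV 4.12 (cv2) and the standard library are available. Lean on these libraries where they do the work, as an engineer would, in place of code of your own. Each camera call takes 0.05 s, during which the arm holds its last target. There are 200 camera calls.

### The job

Use the steel scoop to transfer at least four of the six pebbles from the metal tray into the glass dish on the light base; never touch the pebbles with the gripper, and spill none: the others stay in the tray. Lay the scoop back upright on the blue mat and turn the light base's dimmer knob fully clockwise to its stop, leaving the dish centred on the lit stage and the bottle, jar and loupe undisturbed.

Things in the scene. Friction and masses are not known exactly. Their poses are not given: they have to be found in the camera images.
- scoop: Sample scoop, 160 g: open-fronted steel pan 72 long, 62 wide, 2 mm sheet, side walls 22 high (none on the front 16), back wall 30. Origin: centre of the pan's underside; x points out of the open front (pan x -36 to +36), z up. Black grip bar above and behind the pan: along x from -90 to -20, 14 wide (y), z 55 to 81; a post at x -46 to -36 joins it to the back wall. Starts on the mat.
- scoop_grip (a point): Middle of the scoop's grip bar, at x -55, z 68 mm in the scoop's frame.
- scoop_lip (a point): Middle of the scoop's front lip, at its underside (x +36 mm in the scoop's frame).
- tray: Fixed aluminium sample trough, outside 220 x 88, walls 5, floor 4 thick; near end 34 high, side walls 40 (62 over the far half, x > 0), far end 62. Origin: centre of its underside; x along it, away from the robot, z up. At the far end a 45 degree ramp rises from the floor at x +75 to the end wall at z 34. The pebbles start between x -8 and +72. It may be on either side.
- lightbase: Fixed white light base, 260 (x) x 180 (y), top 55 mm above the table. Origin: centre of its underside. Its round lit stage (diameter 132) is centred at x +50, y 0, its dimmer knob at x -85, y 0.
- stage (a point): Centre of the lit round stage, on top of the light base.
- dish: Loose glass dish standing on the lit stage: round, outside diameter 116, inside diameter 108, 30 high, floor 4 thick. Origin: centre of its underside. 180 g.
- mat: Fixed flat blue mat, 170 (x) x 120 (y) x 3 mm, the scoop's place. Origin: centre of its underside.
- dimmer (a joint): Angle of the light base's dimmer knob, rad: grows clockwise seen from above, 0 = dark stop, 2.6 = full-brightness stop. Light friction; stays where left.
- dimmer_grip (a point): On the knob's vertical axis at the height to grip it: black round knob, 44 diameter, with a raised bar for a grip; the bar lies along the light base's x axis at joint 0 and turns with the knob (clockwise from above as the joint grows).
- reagent: Bystander: amber bottle, diameter 48, 105 high. Origin: centre of its underside.
- jar: Bystander: glass jar, diameter 56, 65 high, beyond the tray's far end. Origin: centre of its underside.
- loupe: Bystander: small black loupe, diameter 38, 34 high, beyond the light base. Origin: centre of its underside.
- pebble0: Terracotta pebble, round and flattened: diameter 19, 15 thick, 11 g. Origin: its centre (7.5 mm above what it lies flat on).
- pebble1: White pebble, round and flattened: diameter 19, 15 thick, 11 g. Origin: its centre (7.5 mm above what it lies flat on).
- pebble2: Green pebble, round and flattened: diameter 19, 15 thick, 11 g. Origin: its centre (7.5 mm above what it lies flat on).
- pebble3: Brick red pebble, round and flattened: diameter 19, 15 thick, 11 g. Origin: its centre (7.5 mm above what it lies flat on).
- pebble4: Yellow pebble, round and flattened: diameter 19, 15 thick, 11 g. Origin: its centre (7.5 mm above what it lies flat on).
- pebble5: Blue pebble, round and flattened: diameter 19, 15 thick, 11 g. Origin: its centre (7.5 mm above what it lies flat on).
Not all that is in view belongs to the job. Of the things shaped like the scoop, the steel one is meant. Several things look just like the tray: the one meant starts farthest to the robot's right.

How it is judged:
At the end, for the whole second after the job is handed in: At least four pebbles lie at rest in the dish and every other one in the tray; the dish stands level on the light base within 20 mm of the stage's centre; the scoop lies level and at rest on the mat, its pan's centre within 65 mm of the mat's centre; the dimmer reads over 2.5 rad (stop at 2.6) ((horizontal distance between each of pebble0, pebble1, pebble2, pebble3 and dish below 0.055 m or horizontal distance between each of pebble0, pebble1, pebble2, pebble4 and dish below 0.055 m or horizontal distance between each of pebble0, pebble1, pebble2, pebble5 and dish below 0.055 m or horizontal distance between each of pebble0, pebble1, pebble3, pebble4 and dish below 0.055 m or horizontal distance between each of pebble0, pebble1, pebble3, pebble5 and dish below 0.055 m or horizontal distance between each of pebble0, pebble1, pebble4, pebble5 and dish below 0.055 m or horizontal distance between each of pebble0, pebble2, pebble3, pebble4 and dish below 0.055 m or horizontal distance between each of pebble0, pebble2, pebble3, pebble5 and dish below 0.055 m or horizontal distance between each of pebble0, pebble2, pebble4, pebble5 and dish below 0.055 m or horizontal distance between each of pebble0, pebble3, pebble4, pebble5 and dish below 0.055 m or horizontal distance between each of pebble1, pebble2, pebble3, pebble4 and dish below 0.055 m or horizontal distance between each of pebble1, pebble2, pebble3, pebble5 and dish below 0.055 m or horizontal distance between each of pebble1, pebble2, pebble4, pebble5 and dish below 0.055 m or horizontal distance between each of pebble1, pebble3, pebble4, pebble5 and dish below 0.055 m or horizontal distance between each of pebble2, pebble3, pebble4, pebble5 and dish below 0.055 m) and ((horizontal distance between pebble0 and dish below 0.055 m and z of pebble0 in the frame of dish between 0 and 0.04 m) or (x of pebble0 in the frame of tray between -0.106 and 0.106 m and y of pebble0 in the frame of tray between -0.04 and 0.04 m and z of pebble0 in the frame of tray below 0.05 m)) and ((horizontal distance between pebble1 and dish below 0.055 m and z of pebble1 in the frame of dish between 0 and 0.04 m) or (x of pebble1 in the frame of tray between -0.106 and 0.106 m and y of pebble1 in the frame of tray between -0.04 and 0.04 m and z of pebble1 in the frame of tray below 0.05 m)) and ((horizontal distance between pebble2 and dish below 0.055 m and z of pebble2 in the frame of dish between 0 and 0.04 m) or (x of pebble2 in the frame of tray between -0.106 and 0.106 m and y of pebble2 in the frame of tray between -0.04 and 0.04 m and z of pebble2 in the frame of tray below 0.05 m)) and ((horizontal distance between pebble3 and dish below 0.055 m and z of pebble3 in the frame of dish between 0 and 0.04 m) or (x of pebble3 in the frame of tray between -0.106 and 0.106 m and y of pebble3 in the frame of tray between -0.04 and 0.04 m and z of pebble3 in the frame of tray below 0.05 m)) and ((horizontal distance between pebble4 and dish below 0.055 m and z of pebble4 in the frame of dish between 0 and 0.04 m) or (x of pebble4 in the frame of tray between -0.106 and 0.106 m and y of pebble4 in the frame of tray between -0.04 and 0.04 m and z of pebble4 in the frame of tray below 0.05 m)) and ((horizontal distance between pebble5 and dish below 0.055 m and z of pebble5 in the frame of dish between 0 and 0.04 m) or (x of pebble5 in the frame of tray between -0.106 and 0.106 m and y of pebble5 in the frame of tray between -0.04 and 0.04 m and z of pebble5 in the frame of tray below 0.05 m)) and linear speed of each of pebble0, pebble1, pebble2, pebble3, pebble4, pebble5 below 0.03 m/s and horizontal distance between dish and stage below 0.02 m and angle between each of dish, scoop's own z axis and vertical below 0.1 rad and height (world z) of dish above 0.05 m and horizontal distance between scoop and mat below 0.065 m and z of scoop in the frame of mat between 0.0015 and 0.008 m and linear speed of scoop below 0.02 m/s and value of joint dimmer above 2.5 rad); the robot touches nothing.
It fails at once if the gripper or arm touches a pebble (contact force between any of the fingers, the arm and pebble0 above 0.3 N or contact force between any of the fingers, the arm and pebble1 above 0.3 N or contact force between any of the fingers, the arm and pebble2 above 0.3 N or contact force between any of the fingers, the arm and pebble3 above 0.3 N or contact force between any of the fingers, the arm and pebble4 above 0.3 N or contact force between any of the fingers, the arm and pebble5 above 0.3 N).
It fails at once if the bottle, jar or loupe is moved over 25 mm or tipped (distance of any of reagent, jar, loupe from where it was at the start of the episode above 0.025 m or angle between any of reagent, jar, loupe's own z axis and vertical above 0.4 rad).
It also fails if it takes over 72 s, if anything falls off the work surface, if the arm or the gripper's body presses on something with over 40 N, if the wrist force passes 120 N, or if a joint passes its speed limit or range.

## Working session

There is one attempt and no reset: what is moved stays moved. The work goes in short steps, Python scripts to look and compute and a tool call to move; the robot and the scene stay as the last step left them, time stands still between calls to the robot, and variables do not carry over. Pictures are saved under pics/ and viewed, at most 10 in all, crops included, and the job is handed in when it is done.

Besides the shell and the picture viewer there is one more tool, called after "Emit:" as name(argument=value, ...) on one line, values as JSON. apply_moves: Moves the arm, as the interface text tells. Shift numbers are shares of 0.75 m and turn numbers shares of pi/2 rad, none past 1 either way. Its arguments: {"type":"object","properties":{"xyz":{"type":"array"},"turn":{"type":"array"},"hand":{"type":"array"},"squeeze":{"type":"number"}},"required":["xyz","turn","hand"]}

```bash
ls; mkdir -p pics; python3 - <<'E'
from station import r
import cv2,pickle
o=r.get_obs();print({k:o[k] for k in('time','position','tcp_rot','gripper_width')},r.tips_ahead)
for n in('scene','top'):
    f=r.grab_frame(n);pickle.dump(f,open(f'{n}0.pkl','wb'));cv2.imwrite(f'pics/{n}0.png',f['image']);print(n,-f['R'].T@f['t'],f['R'].round(3).tolist(),f['intrinsics'][0,0])
E
```

```text
pics
{'time': 0.0, 'position': array([0.17370935, 0.62570025, 0.21558034]), 'tcp_rot': array([-3.13974855e+00,  3.47985663e-05,  2.87076904e+00]), 'gripper_width': 0.09416297513991041} 0.011
scene [ 0.92647342 -0.37119427  0.64014633] [[0.669, 0.743, -0.019], [0.513, -0.48, -0.712], [-0.538, 0.466, -0.702]] 361.85946647058734
top [ 0.3817672  -0.01012635  1.2991756 ] [[-0.005, -1.0, -0.015], [-0.994, 0.006, -0.113], [0.113, 0.014, -0.993]] 433.6817126986715
```

View pics/top0.png

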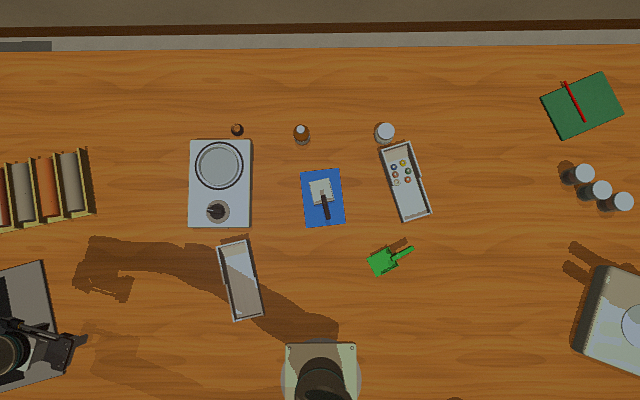

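View pics/scene0.png

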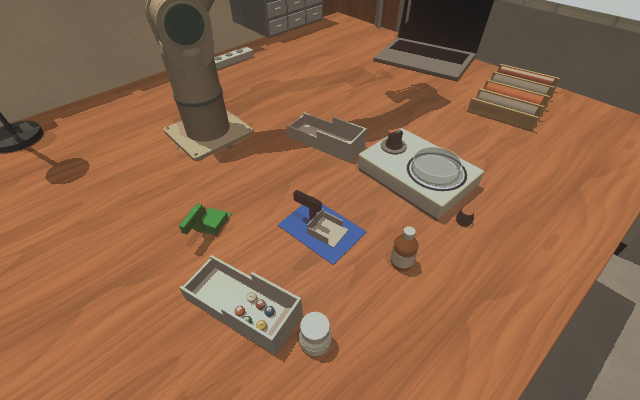

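The top view shows the steel scoop on the blue mat at (322,195), the pebble tray at (405,180) and the dish at (219,165) on the light base, with its knob at (217,211). The jar is at (385,132), the bottle at (301,133) and the loupe at (237,130). The green scoop at (385,260) and the empty tray at (240,280) are decoys.

```bash
cat >h.py <<'E'
import numpy as np,cv2,pickle
from scipy.spatial.transform import Rotation as Ro
def cloud(f):
    K=f['intrinsics'];z=f['z_map'];v,u=np.mgrid[:z.shape[0],:z.shape[1]]
    c=np.stack([(u-K[0,2])/K[0,0]*z,(v-K[1,2])/K[1,1]*z,z],-1)
    P=(c-f['t'])@f['R'];P[z<=0]=np.nan;return P
def plane(f,uv,h):
    d=f['R'].T@np.linalg.solve(f['intrinsics'],[uv[0],uv[1],1]);c=-f['R'].T@f['t'];return c+d*(h-c[2])/d[2]
def rect(p): 
    (c,s,a)=cv2.minAreaRect((p[:,:2]*1000).astype(np.float32));return np.round(c,1),np.round(s,1),round(a,1)
E
python3 - <<'E'
from h import *
for n in('top','scene'):
    f=pickle.load(open(n+'0.pkl','rb'));P=cloud(f);I=f['image'].astype(int);hsv=cv2.cvtColor(f['image'],cv2.COLOR_BGR2HSV)
    def sel(lo,hi,m=True): 
        return P[(P>lo).all(-1)&(P<hi).all(-1)&m]
    print(n)
    if n=='top':
        for (u,v) in[(405,180),(219,165),(322,195),(217,211),(385,132),(301,133),(237,130)]: print((u,v),P[v,u].round(3))
    tb=lambda name,s:print(name,len(s),rect(s) if len(s)>4 else '',np.median(s[:,2]).round(4) if len(s) else '')
    blue=(hsv[...,0]>100)&(hsv[...,0]<125)&(hsv[...,1]>120)
    tb('mat',sel([.4,-.15,-.01],[.75,.12,.02],blue))
    tb('traytop',sel([.4,-.4,.025],[.75,-.1,.09]))
    tb('trayhi',sel([.4,-.4,.055],[.75,-.12,.09]))
    tb('base',sel([.4,.1,.045],[.8,.45,.062]))
    tb('dishrim',sel([.4,.1,.075],[.8,.45,.09]))
    dark=hsv[...,2]<70
    tb('bar',sel([.4,-.08,.06],[.7,.1,.1]))
    tb('bar dark',sel([.4,-.08,.05],[.7,.1,.1],dark))
    tb('pan',sel([.4,-.08,.008],[.7,.1,.04]))
    tb('knob',sel([.4,.1,.062],[.57,.4,.12]))
    tb('knobtop',sel([.4,.1,.085],[.57,.4,.12]))
E
```

```text
top
(405, 180) [ 0.573 -0.256  0.017]
(219, 165) [0.614 0.29  0.063]
(322, 195) [ 0.522 -0.009  0.083]
(217, 211) [0.477 0.284 0.1  ]
(385, 132) [ 0.706 -0.192  0.068]
(301, 133) [0.698 0.05  0.096]
(237, 130) [ 0.735  0.252 -0.002]
mat 1588 (array([524.7,  -8.6]), array([169.7, 118.8]), 6.4) 0.0036
traytop 1086 (array([ 599.7, -243.1]), array([292.4,  90.3]), 17.2) 0.045
trayhi 459 (array([ 651.9, -226.3]), array([183.3,  89.4]), 18.0) 0.064
base 4626 (array([564.8, 291.9]), array([181.4, 261.2]), 89.9) 0.0562
dishrim 247 (array([572.3, 301.7]), array([115.2, 192.3]), 73.1) 0.0841
bar 210 (array([583.,   8.]), array([263.4,  39. ]), 20.7) 0.0828
bar dark 114 (array([580.9,  12.1]), array([261.4,  30.4]), 20.8) 0.0842
pan 243 (array([555.3,   5.6]), array([154.5, 288. ]), 89.3) 0.0098
knob 381 (array([504.3, 296.2]), array([130.8, 127.3]), 0.6) 0.0704
knobtop 109 (array([520.2, 290.8]), array([77. , 97.8]), 89.5) 0.0984
scene
mat 1635 (array([525.4,  -9.2]), array([168.5, 118.9]), 6.3) 0.0023
traytop 3316 (array([ 600.3, -242.3]), array([296.8,  89.6]), 17.0) 0.0475
trayhi 1387 (array([ 651.6, -226.4]), array([182.3,  89.4]), 17.1) 0.0624
base 3880 (array([548.6, 291. ]), array([181.9, 294.4]), 89.4) 0.0547
dishrim 493 (array([577.8, 300. ]), array([115.3, 186. ]), 73.2) 0.0819
bar 386 (array([577.5,  11.5]), array([253.9,  27.7]), 15.8) 0.0772
bar dark 320 (array([491.6, -18.8]), array([68. , 14.7]), 12.5) 0.0775
pan 404 (array([598.7,   7.7]), array([206.8,  64.8]), 13.4) 0.0199
knob 406 (array([514.4, 290.5]), array([111. ,  78.2]), 0.3) 0.0771
knobtop 110 (array([522.8, 287.9]), array([58.7, 99.5]), 83.3) 0.0949
```

```bash
python3 - <<'E'
from h import *
for n in('top','scene'):
    f=pickle.load(open(n+'0.pkl','rb'));P=cloud(f);hsv=cv2.cvtColor(f['image'],cv2.COLOR_BGR2HSV)
    sel=lambda lo,hi,m=True:P[(P>lo).all(-1)&(P<hi).all(-1)&m]
    tb=lambda name,s:print(name,len(s),rect(s) if len(s)>4 else '',np.percentile(s[:,2],[5,50,95]).round(4) if len(s) else '')
    print(n);dark=hsv[...,2]<70
    jar=(np.hypot(P[...,0]-.706,P[...,1]+.192)<.036)
    tb('tray',sel([.4,-.4,.025],[.70,-.1,.09],~jar))
    tb('trayhi',sel([.4,-.4,.055],[.70,-.12,.09],~jar))
    tb('jar',sel([.6,-.4,.05],[.8,-.12,.09],jar))
    tb('bar',sel([.43,-.08,.057],[.6,.05,.1]))
    tb('pan',sel([.43,-.08,.008],[.64,.05,.04],~dark))
    tb('base',sel([.42,.18,.045],[.71,.41,.062]))
    tb('dish',sel([.53,.18,.075],[.71,.41,.1]))
    tb('knob',sel([.43,.22,.062],[.53,.36,.12]))
    tb('knobtop',sel([.43,.22,.093],[.53,.36,.12]))
    tb('bottle',sel([.63,.01,.02],[.76,.1,.13])); tb('loupe',sel([.7,.2,.008],[.82,.32,.05]))
    # pebbles
    m=((hsv[...,1]>70)|dark)&(P[...,2]>.008)&(P[...,2]<.035)&(P[...,0]>.53)&(P[...,0]<.68)&(P[...,1]<-.18)&(P[...,1]>-.3)
    cn,l,st,ce=cv2.connectedComponentsWithStats(m.astype(np.uint8))
    for i in range(1,cn):
        if st[i,4]>5: s=P[l==i];print('peb',ce[i].round(0),st[i,4],plane(f,ce[i],.013).round(3),s.mean(0).round(3),hsv[l==i].mean(0).round(0))
    u0,v0,u1,v1=((370,130,440,230) if n=='top' else (175,240,350,360))
    g=[cv2.resize(f['image'][v0:v1,u0:u1],None,fx=3,fy=3,interpolation=2)]
    u0,v0,u1,v1=((185,120,350,235) if n=='top' else (270,120,380,270))
    g.append(cv2.resize(f['image'][v0:v1,u0:u1],None,fx=2.5,fy=2.5,interpolation=2) if n=='top' else cv2.resize(f['image'][180:265,270:370],None,fx=2.4,fy=2.4))
    H=max(a.shape[0] for a in g);g=[cv2.copyMakeBorder(a,0,H-a.shape[0],0,0,0) for a in g]
    cv2.imwrite(f'pics/c_{n}.png',np.hstack(g));print(np.hstack(g).shape)
E
```

```text
top
tray 767 (array([ 565.4, -253.8]), array([220.5,  90.3]), 17.2) [0.0266 0.0415 0.0646]
trayhi 224 (array([ 617.6, -237.5]), array([111.2,  89.4]), 18.0) [0.0566 0.0622 0.0661]
jar 238 (array([ 711. , -195.2]), array([47.6, 48.5]), 68.7) [0.0598 0.0656 0.0695]
bar 128 (array([488.6, -18.4]), array([69.1, 13.9]), 12.6) [0.0798 0.0842 0.0881]
pan 197 (array([531.4, -10.9]), array([190.9, 118.3]), 1.6) [0.0081 0.0095 0.0295]
base 4626 (array([564.8, 291.9]), array([181.4, 261.2]), 89.9) [0.0512 0.0562 0.061 ]
dish 242 (array([609.9, 290.4]), array([116. , 112.6]), 44.9) [0.0772 0.0842 0.0891]
knob 301 (array([480. , 294.9]), array([134.7,  65.2]), 83.1) [0.0624 0.069  0.1013]
knobtop 75 (array([479.2, 291.9]), array([42. , 13.9]), 80.8) [0.095  0.0995 0.1025]
bottle 260 (array([705.4,  51.3]), array([44.5, 47.7]), 7.2) [0.0325 0.0737 0.1075]
loupe 77 (array([730. , 262.9]), array([ 38.8, 101.4]), 4.9) [0.0089 0.0225 0.0351]
peb [414. 168.] 87 [ 0.609 -0.284  0.013] [ 0.607 -0.282  0.022] [14. 83. 55.]
peb [386. 173.] 71 [ 0.594 -0.2    0.013] [ 0.593 -0.199  0.021] [18. 55. 56.]
peb 
[... 1077 characters left out ...]
.9) [0.063  0.0787 0.0986]
knobtop 66 (array([480. , 292.2]), array([42.2, 15.1]), 79.4) [0.0935 0.0977 0.0997]
bottle 782 (array([710.7,  46.2]), array([48.5, 37.4]), 23.6) [0.0254 0.0673 0.1043]
loupe 167 (array([736. , 243.5]), array([37. , 25.2]), 32.7) [0.0108 0.0214 0.0329]
peb [260. 305.] 51 [ 0.594 -0.229  0.013] [ 0.595 -0.229  0.015] [  9. 115. 122.]
peb [240. 311.] 61 [ 0.578 -0.265  0.013] [ 0.579 -0.265  0.015] [  9. 133. 141.]
peb [269. 312.] 39 [ 0.617 -0.225  0.013] [ 0.618 -0.225  0.015] [111.  80.  92.]
peb [250. 320.] 6 [ 0.607 -0.26   0.013] [ 0.607 -0.26   0.013] [48. 60. 70.]
peb [261. 325.] 61 [ 0.628 -0.251  0.013] [ 0.629 -0.252  0.015] [ 21. 143. 167.]
(360, 765, 3)
```

View pics/c_top.png

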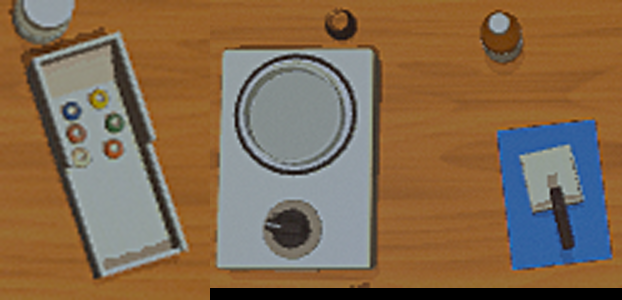

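View pics/c_scene.png

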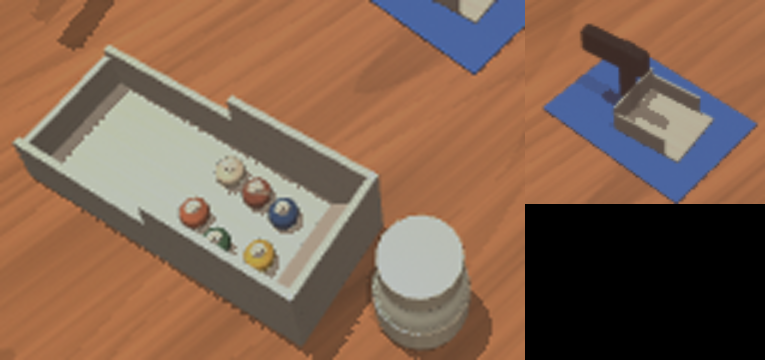

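The tray is yawed about 17.2°, the scoop about 12.8°, and the knob's bar lies along about 80°, so the dimmer now reads about 1.73. Sizes and heights agree with the spec. I'll do the knob first.

```bash
cat >>h.py <<'E'
def tool(psi,th=0): # deg; th>0 = scoop lip down
    return Ro.from_euler('ZYX',[psi,th,180],degrees=True)
def delta(obs,pos,psi,th=0):
    "shift and turn fractions from the present pose"
    R0=Ro.from_euler('xyz',obs['tcp_rot']);d=R0.inv().apply(np.array(pos)-obs['position'])/.75
    w=(R0.inv()*tool(psi,th)).as_rotvec();return d.round(4),(w/(np.pi/2)).round(4),'rows',np.ceil([np.linalg.norm(d)*.75/.0417,np.degrees(np.linalg.norm(w))/7.16])
def log(o):
    open('log.txt','a').write(repr((list(o['q']),list(o['position']),list(o['tcp_rot'])))+'\n')
def show(o): 
    log(o);R=Ro.from_euler('xyz',o['tcp_rot'])*Ro.from_euler('x',-180,degrees=True)
    print('t',round(o['time'],2),'p',o['position'].round(4),'psi,th,roll',R.as_euler('ZYX',degrees=True).round(2),'F',o['contact_force'].round(1),'w',round(o['gripper_width'],4),'g',round(o['grasp_force'],1),'q',o['q'].round(2))
E
python3 - <<'E'
from h import *
from station import r
o=r.get_obs();show(o);print(*delta(o,[.480,.2915,.16],80.3))
f=pickle.load(open('scene0.pkl','rb'));P=cloud(f)
m=(np.hypot(P[...,0]-.48,P[...,1]-.2915)<.022);print(np.histogram(P[m][:,2],bins=np.arange(.05,.11,.004)))
f=pickle.load(open('top0.pkl','rb'));P=cloud(f)
m=(np.hypot(P[...,0]-.48,P[...,1]-.2915)<.022);print(np.histogram(P[m][:,2],bins=np.arange(.05,.11,.004))[0])
c,s=np.cos(.3),np.sin(.3)
for q in[(.594,-.229),(.578,-.265),(.617,-.225),(.606,-.261),(.628,-.251)]:
    d=np.array(q)-[.565,-.2535];print((np.array([c*d[0]+s*d[1],-s*d[0]+c*d[1]])*1000).round(0))
E
```

```text
t 0.1 p [0.1737 0.6258 0.2157] psi,th,roll [1.6449e+02 0.0000e+00 9.0000e-02] F [1.5 0.4 0.2] w 0.0938 g 0.0 q [-1.37  0.63  0.04  1.52 -0.03  1.   -0.02]
[-0.5127 -0.3201  0.0748] [-8.000e-04  8.000e-04  9.354e-01] rows [11. 12.]
(array([ 0,  1, 15, 18, 66, 13, 20, 19, 18, 15, 22, 34, 26,  0]), array([0.05 , 0.054, 0.058, 0.062, 0.066, 0.07 , 0.074, 0.078, 0.082,
       0.086, 0.09 , 0.094, 0.098, 0.102, 0.106]))
[ 0  1  7 12 50 45  3  3  3  2  2 20 48  6]
[35. 15.]
[  9. -15.]
[58. 12.]
[ 37. -19.]
[ 61. -16.]
```

Emit:
apply_moves(xyz=[[-0.513, -0.32, 0.075], [-0.513, -0.32, 0.075], [-0.513, -0.32, 0.075], [-0.513, -0.32, 0.075], [-0.513, -0.32, 0.075], [-0.513, -0.32, 0.075], [-0.513, -0.32, 0.075], [-0.513, -0.32, 0.075], [-0.513, -0.32, 0.075], [-0.513, -0.32, 0.075]], turn=[[0, 0, 0.935], [0, 0, 0.935], [0, 0, 0.935], [0, 0, 0.935], [0, 0, 0.935], [0, 0, 0.935], [0, 0, 0.935], [0, 0, 0.935], [0, 0, 0.935], [0, 0, 0.935]], hand=[0, 0, 0, 0, 0, 0, 0, 0, 0, 0], squeeze=30)

```text
time: 0.93
position: [0.4541, 0.32, 0.1648]
tcp_rot: [-3.141, 0.0, 1.615]
contact_force: [1.2, 0.4, 0.2]
gripper_width: 0.0468
grasp_force: 0.0
```

```bash
python3 - <<'E'
from h import *
from station import r
o=r.get_obs();show(o);print(*delta(o,[.480,.2915,.16],80.3));print(*delta(o,[.480,.2915,.087],80.3))
E
```

```text
t 0.93 p [0.4541 0.32   0.1648] psi,th,roll [9.253e+01 0.000e+00 2.000e-02] F [1.2 0.4 0.2] w 0.0468 g 0.0 q [-0.9   0.58  0.36  1.85 -0.29  0.76 -0.34]
[-0.0395  0.0328  0.0064] [-0.0002  0.      0.1359] rows [1. 2.]
[-0.0395  0.0328  0.1038] [-0.0002  0.      0.1359] rows [3. 2.]
```

Emit:
apply_moves(xyz=[[-0.04, 0.033, 0.006], [-0.04, 0.033, 0.006], [-0.04, 0.033, 0.006], [-0.04, 0.033, 0.006]], turn=[[0, 0, 0.136], [0, 0, 0.136], [0, 0, 0.136], [0, 0, 0.136]], hand=[0, 0, 0, 0])

```text
time: 1.27
position: [0.479, 0.2931, 0.1602]
tcp_rot: [-3.14, 0.0, 1.41]
contact_force: [-1.0, 0.7, -0.5]
gripper_width: 0.0466
grasp_force: 0.0
```

```bash
cat >>h.py <<'E'
def go(*targets):
    from station import r
    o=r.get_obs();show(o)
    for t in targets: print(*delta(o,*t))
E
python3 -c "
from h import *
go(([.480,.2915,.16],80.3),([.480,.2915,.087],80.3))"
```

```text
t 1.27 p [0.479  0.2931 0.1602] psi,th,roll [8.076e+01 2.000e-02 7.000e-02] F [-1.   0.7 -0.5] w 0.0466 g 0.0 q [-0.86  0.61  0.41  1.83 -0.33  0.77 -0.44]
[-0.0019  0.0017  0.0003] [-0.0008  0.0003  0.0051] rows [1. 1.]
[-0.0018  0.0018  0.0976] [-0.0008  0.0003  0.0051] rows [2. 1.]
```

Emit:
apply_moves(xyz=[[-0.002, 0.002, 0.098], [-0.002, 0.002, 0.098], [-0.002, 0.002, 0.098], [-0.002, 0.002, 0.098], [-0.002, 0.002, 0.098], [-0.002, 0.002, 0.098], [-0.002, 0.002, 0.098], [-0.002, 0.002, 0.098], [-0.002, 0.002, 0.098]], turn=[[0, 0, 0.005], [0, 0, 0.005], [0, 0, 0.005], [0, 0, 0.005], [0, 0, 0.005], [0, 0, 0.005], [0, 0, 0.005], [0, 0, 0.005], [0, 0, 0.005]], hand=[0, 0, 0, 0, -1, -1, -1, -1, -1], squeeze=20)

```text
time: 2.02
position: [0.4812, 0.2916, 0.0882]
tcp_rot: [3.14, -0.001, 1.4]
contact_force: [0.3, -0.4, -1.0]
gripper_width: 0.0174
grasp_force: 0.0
```

```bash
python3 -c "
from h import *
go()"
```

```text
t 2.02 p [0.4812 0.2916 0.0882] psi,th,roll [ 8.02e+01 -7.00e-02 -6.00e-02] F [ 0.3 -0.4 -1. ] w 0.0174 g 0.0 q [-0.82  0.71  0.35  1.89 -0.4   0.62 -0.39]
```

Emit:
apply_moves(xyz=[[0, 0, 0], [0, 0, 0], [0, 0, 0], [0, 0, 0]], turn=[[0, 0, 0], [0, 0, 0], [0, 0, 0], [0, 0, 0.05]], hand=[-1, -1, -1, -1])

```text
time: 2.35
position: [0.4806, 0.2916, 0.088]
tcp_rot: [-3.141, -0.001, 1.321]
contact_force: [-3.0, 0.6, 6.6]
gripper_width: 0.0139
grasp_force: 19.9
```

Emit:
apply_moves(xyz=[[0, 0, 0], [0, 0, 0], [0, 0, 0], [0, 0, 0], [0, 0, 0], [0, 0, 0], [0, 0, 0], [0, 0, 0], [0, 0, 0], [0, 0, 0]], turn=[[0, 0, 0.07], [0, 0, 0.14], [0, 0, 0.21], [0, 0, 0.28], [0, 0, 0.35], [0, 0, 0.42], [0, 0, 0.49], [0, 0, 0.55], [0, 0, 0.57], [0, 0, 0.57]], hand=[-1, -1, -1, -1, -1, -1, -1, -1, -1, -1])

```text
time: 3.18
position: [0.4799, 0.2921, 0.088]
tcp_rot: [-3.14, 0.001, 0.427]
contact_force: [-3.0, 0.1, 9.2]
gripper_width: 0.015
grasp_force: 21.3
```

```bash
python3 -c "
from h import *
go()
from station import r;print(r.get_obs()['ft_torque'])"
```

```text
t 3.18 p [0.4799 0.2921 0.088 ] psi,th,roll [24.45  0.05  0.09] F [-3.   0.1  9.2] w 0.015 g 21.3 q [-0.98  0.77  0.62  1.89 -0.68  0.7  -1.1 ]
[0.1184358  0.90652935 0.46755097]
```

Emit:
apply_moves(xyz=[[0, 0, 0], [0, 0, 0], [0, 0, 0], [0, 0, -0.08], [0, 0, -0.14], [0, 0, -0.14], [0, 0, -0.14]], turn=[[0, 0, -0.04], [0, 0, -0.04], [0, 0, -0.04], [0, 0, -0.04], [0, 0, -0.04], [0, 0, -0.04], [0, 0, -0.04]], hand=[0, 0, 0, 0, 0, 0, 0])

```text
time: 3.77
position: [0.4841, 0.2919, 0.1969]
tcp_rot: [-3.141, -0.009, 0.486]
contact_force: [1.0, 0.3, 0.3]
gripper_width: 0.0472
grasp_force: 0.0
```

```bash
python3 -c "
from h import *
go(([.4895,-.0182,.16],12.8))"
```

```text
t 3.77 p [0.4841 0.2919 0.1969] psi,th,roll [ 2.786e+01 -5.100e-01  2.000e-02] F [1.  0.3 0.3] w 0.0472 g 0.0 q [-1.05  0.63  0.74  1.8  -0.53  0.91 -1.16]
[-0.1873  0.3689  0.0474] [-0.0009 -0.0056  0.1673] rows [8. 3.]
```

Emit:
apply_moves(xyz=[[-0.187, 0.369, 0.047], [-0.187, 0.369, 0.047], [-0.187, 0.369, 0.047], [-0.187, 0.369, 0.047], [-0.187, 0.369, 0.047], [-0.187, 0.369, 0.047], [-0.187, 0.369, 0.047], [-0.187, 0.369, 0.047], [-0.187, 0.369, 0.047], [-0.187, 0.369, 0.047]], turn=[[0, -0.006, 0.167], [0, -0.006, 0.167], [0, -0.006, 0.167], [0, -0.006, 0.167], [0, -0.006, 0.167], [0, -0.006, 0.167], [0, -0.006, 0.167], [0, -0.006, 0.167], [0, -0.006, 0.167], [0, -0.006, 0.167]], hand=[0, 0, 0, 0, 0, 0, 0, 0, 0, 0])

```text
time: 4.6
position: [0.4861, -0.0202, 0.1563]
tcp_rot: [3.141, 0.011, 0.221]
contact_force: [-0.7, 0.5, -0.7]
gripper_width: 0.0472
grasp_force: 0.0
```

```bash
python3 - <<'E'
from h import *
from station import r
go(([.4895,-.0182,.069],12.8))
f=r.grab_frame('scene');P=cloud(f)
s=P[(P>[.43,.22,.09]).all(-1)&(P<[.53,.36,.12]).all(-1)];print('knob',rect(s),len(s))
f=r.grab_frame('top');P=cloud(f)
s=P[(P>[.43,.22,.09]).all(-1)&(P<[.53,.36,.12]).all(-1)];print('knob',rect(s),len(s))
E
```

```text
t 4.6 p [ 0.4861 -0.0202  0.1563] psi,th,roll [12.68  0.61 -0.05] F [-0.7  0.5 -0.7] w 0.0472 g 0.0 q [-0.5   0.6   0.73  2.03 -0.58  0.74 -0.76]
[ 0.0062 -0.0018  0.1164] [ 0.0005  0.0067 -0.0013] rows [3. 1.]
knob (array([481.1, 290.3]), array([41.7, 14.9]), 30.6) 88
knob (array([479. , 291.4]), array([40.1, 14.2]), 31.0) 78
```

The knob bar now lies at 30.8°, so the joint reads 2.60 and is at its stop. Next I'll grip the scoop.

Emit:
apply_moves(xyz=[[0.006, -0.002, 0.05], [0.006, -0.002, 0.1], [0.006, -0.002, 0.116], [0.006, -0.002, 0.116], [0.006, -0.002, 0.116], [0.006, -0.002, 0.116], [0.006, -0.002, 0.116], [0.006, -0.002, 0.116], [0.006, -0.002, 0.116], [0.006, -0.002, 0.116]], turn=[[0, 0.007, 0], [0, 0.007, 0], [0, 0.007, 0], [0, 0.007, 0], [0, 0.007, 0], [0, 0.007, 0], [0, 0.007, 0], [0, 0.007, 0], [0, 0.007, 0], [0, 0.007, 0]], hand=[0, 0, 0, 0, -1, -1, -1, -1, -1, -1], squeeze=50)

```text
time: 5.53
position: [0.4906, -0.0168, 0.0706]
tcp_rot: [3.14, -0.003, 0.226]
contact_force: [-0.7, -0.2, 4.9]
gripper_width: 0.0136
grasp_force: 50.0
```

Emit:
apply_moves(xyz=[[0, 0, 0], [0, 0, 0], [0, 0, 0]], turn=[[0, 0, 0], [0, 0, 0], [0, 0, 0]], hand=[-1, -1, -1])

```text
time: 5.78
position: [0.4906, -0.0168, 0.0706]
tcp_rot: [3.141, -0.003, 0.226]
contact_force: [-0.8, 0.7, 5.6]
gripper_width: 0.0137
grasp_force: 50.0
```

```bash
python3 -c "
from h import *
go(([.4895,-.0182,.25],12.8))"
```

```text
t 5.78 p [ 0.4906 -0.0168  0.0706] psi,th,roll [12.94 -0.17 -0.06] F [-0.8  0.7  5.6] w 0.0137 g 50.0 q [-0.39  0.72  0.56  2.09 -0.75  0.54 -0.62]
[-0.0011  0.0017 -0.2392] [ 0.0006 -0.0019  0.0016] rows [5. 1.]
```

```bash
cat >>h.py <<'E'
C=np.array([.565,-.2535]);U=np.array([np.cos(np.radians(17.2)),np.sin(np.radians(17.2))])
def lip(xyz,psi,th=0,g=(-.090,0,.0676)):
    "TCP target for a lip world position"
    R=Ro.from_euler('ZY',[psi,th],degrees=True);return (np.array(xyz)+R.apply(g)).round(4),psi,th
def lipt(x,y,z,th=0,psi=17.2):
    "lip target in the tray's frame"
    w=C+x*U+y*np.array([-U[1],U[0]]);return lip([*w,z],psi,th)
E
python3 -c "
from h import *
t=lipt(-.02,0,.10);print(t)
go(([.4906,-.0168,.18],12.9),t)"
```

```text
(array([ 0.4599, -0.286 ,  0.1676]), 17.2, 0)
t 5.78 p [ 0.4906 -0.0168  0.0706] psi,th,roll [12.94 -0.17 -0.06] F [-0.8  0.7  5.6] w 0.0137 g 50.0 q [-0.39  0.72  0.56  2.09 -0.75  0.54 -0.62]
[ 0.0005  0.0002 -0.1459] [ 0.0006 -0.0019  0.0005] rows [3. 1.]
[-0.1199  0.3408 -0.1294] [ 0.0007 -0.0019 -0.0473] rows [7. 1.]
```

Emit:
apply_moves(xyz=[[0, 0, -0.04], [0, 0, -0.08], [0, 0, -0.12], [-0.02, 0.06, -0.13], [-0.04, 0.11, -0.13], [-0.06, 0.16, -0.13], [-0.08, 0.21, -0.13], [-0.1, 0.26, -0.13], [-0.11, 0.31, -0.13], [-0.12, 0.341, -0.13]], turn=[[0, -0.002, 0], [0, -0.002, 0], [0, -0.002, 0], [0, -0.002, -0.01], [0, -0.002, -0.02], [0, -0.002, -0.03], [0, -0.002, -0.04], [0, -0.002, -0.047], [0, -0.002, -0.047], [0, -0.002, -0.047]], hand=[-1, -1, -1, -1, -1, -1, -1, -1, -1, -1])

```text
time: 6.62
position: [0.4584, -0.2911, 0.1679]
tcp_rot: [3.137, 0.002, 0.296]
contact_force: [0.4, -0.8, -1.5]
gripper_width: 0.0137
grasp_force: 50.0
```

Emit:
apply_moves(xyz=[[0, 0, 0], [0, 0, 0]], turn=[[0, 0, 0], [0, 0, 0]], hand=[-1, -1])

```text
time: 6.78
position: [0.4583, -0.2876, 0.1673]
tcp_rot: [3.141, 0.002, 0.296]
contact_force: [0.3, 0.3, -1.8]
gripper_width: 0.0136
grasp_force: 50.0
```

```bash
python3 - <<'E'
from h import *
from station import r
go(lipt(-.02,0,.1),lipt(-.02,0,.012,2))
o=r.get_obs();R=Ro.from_euler('xyz',o['tcp_rot'])*Ro.from_euler('x',-180,degrees=True)
for n in('scene','top'):
    f=r.grab_frame(n);P=cloud(f)
    L=(P-o['position'])@R.as_matrix()+[-.054,0,.0676] # scoop frame
    m=(L[...,0]>-.03)&(L[...,0]<.06)&(abs(L[...,1])<.05)&(L[...,2]>-.012)&(L[...,2]<.04)
    s=L[m];print(n,m.sum(),rect(s) if m.sum()>5 else '',np.percentile(s,[2,50,98],axis=0).round(4).tolist())
    fl=s[(abs(s[:,2])<.008)&(abs(s[:,1])<.025)]
    if len(fl)>10: print('floor plane z=a+bx+cy',np.linalg.lstsq(np.c_[np.ones(len(fl)),fl[:,:2]],fl[:,2],rcond=None)[0].round(4))
    if n=='scene': cv2.imwrite('pics/hov.png',cv2.resize(f['image'][180:380,130:370],None,fx=2.5,fy=2.5))
E
```

```text
t 6.78 p [ 0.4583 -0.2876  0.1673] psi,th,roll [16.96  0.14 -0.05] F [ 0.3  0.3 -1.8] w 0.0136 g 50.0 q [ 0.08  0.63  0.67  1.89 -0.52  0.81 -0.25]
[ 0.0027 -0.0014 -0.0005] [ 0.0006  0.0015 -0.0026] rows [1. 1.]
[ 0.0061 -0.0015  0.1127] [ 0.0005 -0.0207 -0.0026] rows [3. 1.]
scene 1213 (array([3. , 0.1]), array([62.9, 65.9]), 89.9) [[-0.0282, -0.0308, -0.001], [0.0036, 0.0015, 0.0013], [0.0347, 0.0302, 0.021]]
floor plane z=a+bx+cy [ 0.001  -0.0054 -0.0018]
top 459 (array([7.4, 2. ]), array([62.5, 58.2]), 88.8) [[-0.0186, -0.028, -0.0023], [0.0089, 0.0007, 0.0027], [0.0353, 0.0327, 0.0224]]
floor plane z=a+bx+cy [ 0.0022 -0.0089  0.0051]
```

View pics/hov.png

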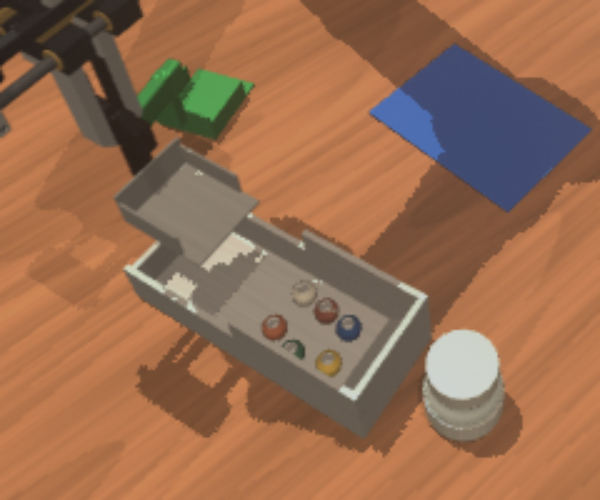

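The scoop sits level in the grip over the near half of the tray, lip at crop (230,230), with all six pebbles untouched ahead of it. I'll lower it.

Emit:
apply_moves(xyz=[[0.004, -0.0015, 0.04], [0.006, -0.0015, 0.08], [0.006, -0.0015, 0.1], [0.006, -0.0015, 0.113], [0.006, -0.0015, 0.113], [0.006, -0.0015, 0.113], [0.006, -0.0015, 0.113]], turn=[[0, -0.01, -0.003], [0, -0.02, -0.003], [0, -0.02, -0.003], [0, -0.02, -0.003], [0, -0.02, -0.003], [0, -0.02, -0.003], [0, -0.02, -0.003]], hand=[-1, -1, -1, -1, -1, -1, -1])

```text
time: 7.47
position: [0.4639, -0.2841, 0.0838]
tcp_rot: [3.139, 0.032, 0.305]
contact_force: [0.8, -0.1, -1.4]
gripper_width: 0.0138
grasp_force: 50.0
```

```bash
python3 -c "
from h import *
go(lipt(-.02,0,.004,2),lipt(-.015,0,.003,2),lipt(.073,0,.003,2),lipt(.078,0,.003,2))"
```

```text
t 7.47 p [ 0.4639 -0.2841  0.0838] psi,th,roll [17.46  1.82 -0.14] F [ 0.8 -0.1 -1.4] w 0.0138 g 50.0 q [ 0.12  0.76  0.58  1.92 -0.61  0.67 -0.19]
[-0.0023  0.0008  0.0123] [ 0.0016 -0.002   0.0029] rows [1. 1.]
[0.0044 0.0008 0.0134] [ 0.0016 -0.002   0.0029] rows [1. 1.]
[0.1218 0.0014 0.0097] [ 0.0016 -0.002   0.0029] rows [3. 1.]
[0.1283 0.0014 0.0095] [ 0.0016 -0.002   0.0029] rows [3. 1.]
```

Emit:
apply_moves(xyz=[[0, 0.001, 0.006], [0, 0.001, 0.012], [0, 0.001, 0.013], [0, 0.001, 0.013]], turn=[[0.001, -0.002, 0.002], [0.001, -0.002, 0.002], [0.001, -0.002, 0.002], [0.001, -0.002, 0.002]], hand=[-1, -1, -1, -1])

```text
time: 7.8
position: [0.4637, -0.2857, 0.0739]
tcp_rot: [3.14, 0.035, 0.3]
contact_force: [-0.9, 1.3, 4.4]
gripper_width: 0.0137
grasp_force: 50.0
```

```bash
python3 -c "
from h import *
go(lipt(-.0,0,.004,2),lipt(.072,0,.003,2),lipt(.076,0,.003,2))"
```

```text
t 7.8 p [ 0.4637 -0.2857  0.0739] psi,th,roll [17.19  1.99 -0.07] F [-0.9  1.3  4.4] w 0.0137 g 50.0 q [ 0.12  0.77  0.57  1.92 -0.62  0.65 -0.19]
[ 0.0248 -0.0011 -0.002 ] [ 0.0008 -0.0001 -0.0001] rows [1. 1.]
[ 0.1208 -0.0011 -0.004 ] [ 0.0008 -0.0001 -0.0001] rows [3. 1.]
[ 0.1262 -0.0011 -0.0042] [ 0.0008 -0.0001 -0.0001] rows [3. 1.]
```

Emit:
apply_moves(xyz=[[0.007, -0.001, 0], [0.014, -0.001, 0], [0.021, -0.001, -0.001], [0.028, -0.001, -0.001], [0.035, -0.001, -0.001], [0.042, -0.001, -0.001], [0.049, -0.001, -0.001], [0.056, -0.001, -0.002], [0.063, -0.001, -0.002], [0.07, -0.001, -0.002]], turn=[[0, 0, 0], [0, 0, 0], [0, 0, 0], [0, 0, 0], [0, 0, 0], [0, 0, 0], [0, 0, 0], [0, 0, 0], [0, 0, 0], [0, 0, 0]], hand=[-1, -1, -1, -1, -1, -1, -1, -1, -1, -1])

```text
time: 8.63
position: [0.5111, -0.2708, 0.0741]
tcp_rot: [3.14, 0.039, 0.299]
contact_force: [-7.9, -2.9, 11.9]
gripper_width: 0.0137
grasp_force: 50.0
```

```bash
python3 - <<'E'
from h import *
from station import r
go(lipt(.072,0,.003,2),lipt(.076,0,.003,2))
a=[]
for n,(u0,v0) in(('scene',(190,250)),('top',(370,130))):
    f=r.grab_frame(n);a.append(cv2.resize(f['image'][v0:v0+100,u0:u0+(120 if n=='scene' else 70)],None,fx=4,fy=4,interpolation=2))
cv2.imwrite('pics/push.png',np.hstack(a))
E
```

```text
t 8.63 p [ 0.5111 -0.2708  0.0741] psi,th,roll [17.14  2.21 -0.07] F [-7.9 -2.9 11.9] w 0.0137 g 50.0 q [ 0.06  0.81  0.6   1.83 -0.61  0.72 -0.28]
[ 0.0546 -0.0008 -0.0016] [ 0.0008  0.0023 -0.0007] rows [1. 1.]
[ 0.0599 -0.0009 -0.0018] [ 0.0008  0.0023 -0.0007] rows [2. 1.]
```

View pics/push.png

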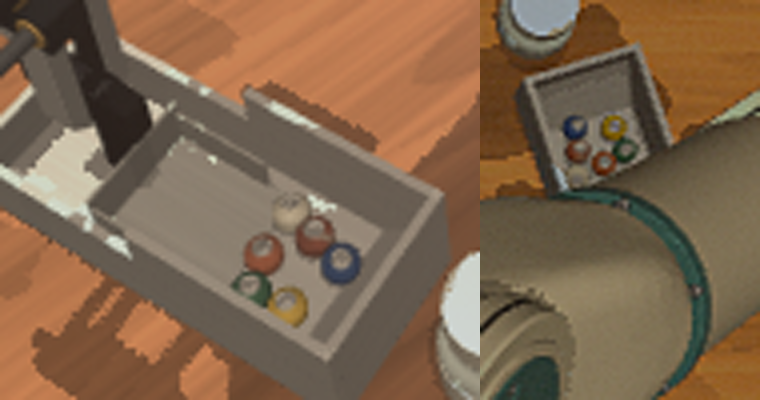

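The pan is in the tray with its lip just behind the pebbles, and all six are ahead of it. I'll keep pushing to the foot of the ramp.

Emit:
apply_moves(xyz=[[0.006, -0.001, 0], [0.012, -0.001, 0], [0.018, -0.001, 0], [0.024, -0.001, -0.001], [0.03, -0.001, -0.001], [0.036, -0.001, -0.001], [0.042, -0.001, -0.001], [0.048, -0.001, -0.002], [0.054, -0.001, -0.002], [0.058, -0.001, -0.002]], turn=[[0, 0, 0], [0, 0, 0], [0, 0, 0], [0, 0, 0], [0, 0, 0], [0, 0, 0], [0, 0, 0], [0, 0, 0], [0, 0, 0], [0, 0, 0]], hand=[-1, -1, -1, -1, -1, -1, -1, -1, -1, -1])

```text
time: 9.57
position: [0.5528, -0.2573, 0.0741]
tcp_rot: [3.14, 0.038, 0.299]
contact_force: [-8.0, -2.4, 11.4]
gripper_width: 0.0138
grasp_force: 50.0
```

```bash
python3 - <<'E'
from h import *
from station import r
go(lipt(.072,0,.003,2),lipt(.076,0,.003,2))
a=[]
for n,(u0,v0) in(('scene',(190,250)),('top',(370,130))):
    f=r.grab_frame(n);a.append(cv2.resize(f['image'][v0:v0+100,u0:u0+(120 if n=='scene' else 70)],None,fx=4,fy=4,interpolation=2))
cv2.imwrite('pics/push2.png',np.hstack(a))
E
```

```text
t 9.57 p [ 0.5528 -0.2573  0.0741] psi,th,roll [17.15  2.2  -0.09] F [-8.  -2.4 11.4] w 0.0138 g 50.0 q [ 0.02  0.85  0.61  1.73 -0.61  0.78 -0.35]
[-0.0037 -0.0001  0.0007] [ 0.001   0.0022 -0.0006] rows [1. 1.]
[ 0.0016 -0.0001  0.0005] [ 0.001   0.0022 -0.0006] rows [1. 1.]
```

View pics/push2.png

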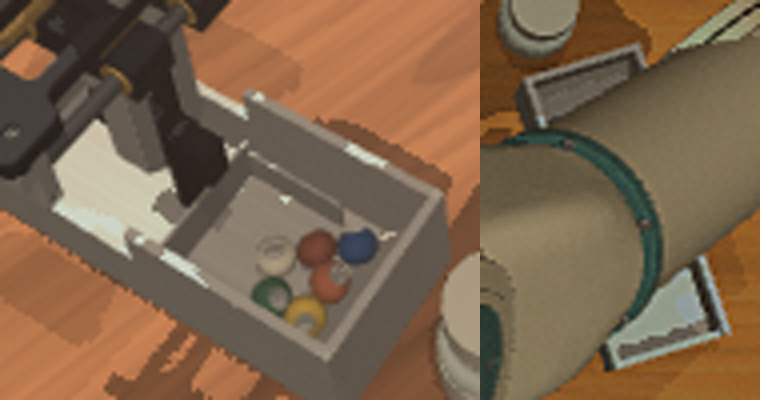

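```bash
python3 - <<'E'
from h import *
from station import r
o=r.get_obs();go()
for a in(4,8,12,16,20):
    s=.072*np.sin(np.radians(a));print(a,*delta(o,*lipt(.0735+s,0,.005+s,-a)))
s=.072*np.sin(np.radians(20))
for z in(.05,.10,.16): print(z,*delta(o,*lipt(.088,0,z,-22)))
f=r.grab_frame('scene');P=cloud(f);hsv=cv2.cvtColor(f['image'],cv2.COLOR_BGR2HSV)
R=Ro.from_euler('xyz',o['tcp_rot'])*Ro.from_euler('x',-180,degrees=True)
L=(P-o['position'])@R.as_matrix()+[-.054,0,.0676]
m=(L[...,0]>-.03)&(L[...,0]<.07)&(abs(L[...,1])<.034)&(L[...,2]>.006)&(L[...,2]<.06)&(hsv[...,1]>75)
cn,l,st,ce=cv2.connectedComponentsWithStats(m.astype(np.uint8))
for i in range(1,cn):
    if st[i,4]>8: print(ce[i].round(),st[i,4],(L[l==i].mean(0)*1000).round(),hsv[l==i].mean(0).round())
E
```

```text
t 9.67 p [ 0.5532 -0.2572  0.0741] psi,th,roll [17.16  2.16 -0.1 ] F [-5.  -1.7  8.9] w 0.0139 g 50.0 q [ 0.02  0.85  0.61  1.73 -0.61  0.78 -0.35]
4 [-0.0047 -0.0001  0.004 ] [ 0.0011  0.0685 -0.0003] rows [1. 1.]
8 [-0.0032 -0.0001  0.0064] [ 0.0012  0.1129 -0.0003] rows [1. 2.]
12 [-0.0013 -0.0001  0.009 ] [ 0.0012  0.1574 -0.0003] rows [1. 2.]
16 [ 0.0012 -0.0001  0.0121] [ 1.200e-03  2.018e-01 -2.000e-04] rows [1. 3.]
20 [ 0.0044 -0.0001  0.0154] [ 1.200e-03  2.463e-01 -2.000e-04] rows [1. 4.]
0.05 [-0.0113 -0.0001 -0.0061] [ 1.200e-03  2.685e-01 -2.000e-04] rows [1. 4.]
0.1 [-0.0139  0.0001 -0.0727] [ 1.200e-03  2.685e-01 -2.000e-04] rows [2. 4.]
0.16 [-0.0169  0.0002 -0.1527] [ 1.200e-03  2.685e-01 -2.000e-04] rows [3. 4.]
[269. 310.] 66 [18. 13. 17.] [  8. 126. 104.]
[279. 311.] 32 [36. 19. 18.] [111.  83.  86.]
[268. 324.] 117 [ 32. -10.  16.] [ 14. 143. 132.]
```

Emit:
apply_moves(xyz=[[-0.005, 0, 0.002], [-0.005, 0, 0.004], [-0.004, 0, 0.005], [-0.003, 0, 0.006], [-0.002, 0, 0.008], [-0.001, 0, 0.009], [0.001, 0, 0.012], [0.003, 0, 0.014], [0.004, 0, 0.015], [0.004, 0, 0.015]], turn=[[0, 0.035, 0], [0, 0.068, 0], [0, 0.09, 0], [0, 0.113, 0], [0, 0.135, 0], [0, 0.157, 0], [0, 0.2, 0], [0, 0.23, 0], [0, 0.246, 0], [0, 0.246, 0]], hand=[-1, -1, -1, -1, -1, -1, -1, -1, -1, -1])

```text
time: 10.55
position: [0.5547, -0.2561, 0.0612]
tcp_rot: [-3.14, -0.35, 0.296]
contact_force: [-1.8, -0.3, 0.6]
gripper_width: 0.0139
grasp_force: 50.0
```

```bash
python3 - <<'E'
from h import *
from station import r
o=r.get_obs();go(lipt(.088,0,.05,-22),lipt(.088,0,.1,-22),lipt(.088,0,.19,-22))
a=[]
for n,(u0,v0) in(('scene',(190,250)),('top',(370,130))):
    f=r.grab_frame(n);a.append(cv2.resize(f['image'][v0:v0+100,u0:u0+(120 if n=='scene' else 70)],None,fx=4,fy=4,interpolation=2))
cv2.imwrite('pics/tilt.png',np.hstack(a))
E
```

```text
t 10.55 p [ 0.5547 -0.2561  0.0612] psi,th,roll [ 16.95 -20.06   0.08] F [-1.8 -0.3  0.6] w 0.0139 g 50.0 q [ 0.51  0.73  0.04  2.   -1.04  0.33  0.25]
[-0.0046  0.0008 -0.027 ] [ 0.0001  0.0215 -0.0027] rows [1. 1.]
[ 0.0183  0.0007 -0.0896] [ 0.0001  0.0215 -0.0027] rows [2. 1.]
[ 0.0595  0.0005 -0.2023] [ 0.0001  0.0215 -0.0027] rows [4. 1.]
```

View pics/tilt.png

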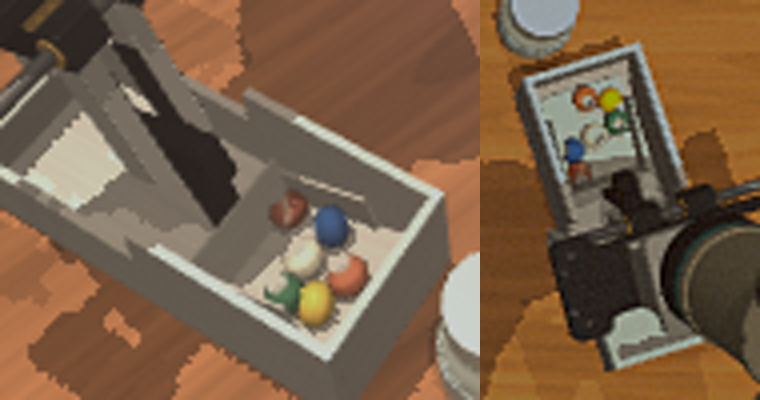

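```bash
cat >>h.py <<'E'
def peb(f,o):
    P=cloud(f);hsv=cv2.cvtColor(f['image'],cv2.COLOR_BGR2HSV)
    R=Ro.from_euler('xyz',o['tcp_rot'])*Ro.from_euler('x',-180,degrees=True)
    L=(P-o['position'])@R.as_matrix()+[-.054,0,.0676]
    m0=(L[...,0]>-.036)&(L[...,0]<.07)&(abs(L[...,1])<.03)&(L[...,2]>.007)&(L[...,2]<.05)
    H,S,V=[hsv[...,i].astype(int) for i in range(3)]
    for nm,c in dict(red=((H<13)|(H>170))&(S>110),yel=(H>17)&(H<32)&(S>130),grn=(H>40)&(H<90)&(S>60),blu=(H>100)&(H<125)&(S>70)).items():
        m=m0&c;cn,l,st,ce=cv2.connectedComponentsWithStats(m.astype(np.uint8))
        for i in range(1,cn):
            if st[i,4]>6: print(nm,ce[i].round(),st[i,4],(L[l==i].mean(0)*1000).round(),'xmax',(L[l==i][:,0].max()*1000).round())
E
python3 - <<'E'
from h import *
from station import r
o=r.get_obs()
for n in('scene','top'): print(n);peb(r.grab_frame(n),o)
E
```

```text
scene
red [264. 301.] 20 [-20.  20.  16.] xmax -17.0
red [260. 303.] 15 [-25.  13.  16.] xmax -23.0
red [278. 320.] 59 [32. -3. 14.] xmax 37.0
yel [269. 325.] 77 [ 24. -19.  16.] xmax 30.0
grn [262. 323.] 30 [  8. -19.  15.] xmax 12.0
blu [270. 304.] 52 [-4. 18. 17.] xmax 2.0
top
red [395. 153.] 21 [30.  1. 14.] xmax 37.0
red [394. 172.] 17 [-21.  20.  17.] xmax -15.0
yel [401. 154.] 24 [ 23. -15.  17.] xmax 30.0
grn [403. 159.] 20 [  5. -17.  15.] xmax 12.0
blu [392. 167.] 22 [-4. 22. 18.] xmax 2.0
```

```bash
python3 - <<'E'
from h import *
go(lipt(.088,0,.043,-24),lipt(.088,0,.050,-30),lipt(.086,0,.058,-35))
E
```

```text
t 10.75 p [ 0.5576 -0.2541  0.0612] psi,th,roll [ 17.31 -20.05  -0.03] F [ 0.2 -0.3 -0.4] w 0.0137 g 50.0 q [ 0.51  0.73  0.04  2.   -1.04  0.33  0.25]
[-0.0149  0.0022 -0.0152] [-0.0002  0.0439  0.0012] rows [1. 1.]
[-0.0196  0.0021 -0.0104] [-0.0002  0.1106  0.0012] rows [1. 2.]
[-0.0238  0.0021 -0.0095] [-0.0003  0.1662  0.0012] rows [1. 3.]
```

Emit:
apply_moves(xyz=[[-0.008, 0.001, -0.008], [-0.015, 0.002, -0.015], [-0.017, 0.002, -0.013], [-0.018, 0.002, -0.012], [-0.02, 0.002, -0.01], [-0.021, 0.002, -0.01], [-0.024, 0.002, -0.01], [-0.024, 0.002, -0.01], [-0.024, 0.002, -0.01]], turn=[[0, 0.02, 0], [0, 0.044, 0], [0, 0.066, 0], [0, 0.088, 0], [0, 0.11, 0], [0, 0.138, 0], [0, 0.166, 0], [0, 0.166, 0], [0, 0.166, 0]], hand=[-1, -1, -1, -1, -1, -1, -1, -1, -1])

```text
time: 11.5
position: [0.5435, -0.2738, 0.0812]
tcp_rot: [-3.071, -0.587, 0.305]
contact_force: [-8.1, 11.3, 0.6]
gripper_width: 0.0135
grasp_force: 50.6
```

```bash
python3 - <<'E'
from h import *
from station import r
o=r.get_obs();go(lipt(.086,0,.058,-35))
for n in('scene','top'): print(n);peb(r.grab_frame(n),o)
E
```

```text
t 11.5 p [ 0.5435 -0.2738  0.0812] psi,th,roll [ 17.45 -33.64   4.07] F [-8.1 11.3  0.6] w 0.0135 g 50.6 q [ 1.04  0.79 -0.46  2.05 -1.1   0.24  0.55]
[-0.0142 -0.0158  0.0228] [-0.0468  0.0151  0.0018] rows [1. 1.]
scene
red [254. 300.] 106 [-8.  7. 15.] xmax 3.0
red [250. 295.] 7 [-25.  14.  16.] xmax -23.0
yel [247. 311.] 69 [ -3. -16.  15.] xmax 2.0
grn [241. 311.] 21 [-21. -18.  15.] xmax -18.0
blu [259. 294.] 52 [-2. 20. 16.] xmax 3.0
top
red [404. 166.] 19 [-4.  6. 17.] xmax 2.0
red [400. 173.] 17 [-21.  22.  18.] xmax -17.0
yel [410. 163.] 26 [ -4. -14.  17.] xmax 3.0
grn [411. 168.] 19 [-21. -15.  14.] xmax -14.0
blu [399. 167.] 18 [-4. 21. 18.] xmax 3.0
```

All six pebbles are now seated at the back of the pan, but joints 5 and 6 are at their limits and the scoop is pressing on the tray's side wall. I'll ease the tilt and lift.

```bash
python3 - <<'E'
from h import *
go(lipt(.08,0,.06,-24),lipt(.07,0,.12,-20),lipt(.06,0,.20,-20))
E
```

```text
t 11.6 p [ 0.5435 -0.2736  0.0812] psi,th,roll [ 17.54 -33.57   3.98] F [-8.7 10.5  0.3] w 0.0133 g 50.6 q [ 1.03  0.79 -0.46  2.05 -1.1   0.24  0.55]
[-0.0007 -0.0176 -0.0055] [-0.0459 -0.1062  0.007 ] rows [1. 2.]
[ 0.0404 -0.0234 -0.0863] [-0.0457 -0.1506  0.0086] rows [2. 2.]
[ 0.0882 -0.0301 -0.1823] [-0.0457 -0.1506  0.0086] rows [4. 2.]
```

Emit:
apply_moves(xyz=[[0, -0.006, -0.002], [0, -0.012, -0.004], [0, -0.0176, -0.006], [0, -0.0176, -0.006], [0.01, -0.019, -0.03], [0.025, -0.021, -0.06], [0.04, -0.023, -0.086], [0.055, -0.025, -0.115], [0.07, -0.027, -0.145], [0.088, -0.03, -0.18]], turn=[[-0.015, -0.035, 0.002], [-0.03, -0.07, 0.005], [-0.046, -0.106, 0.007], [-0.046, -0.106, 0.007], [-0.046, -0.12, 0.008], [-0.046, -0.135, 0.008], [-0.046, -0.15, 0.008], [-0.046, -0.15, 0.008], [-0.046, -0.15, 0.008], [-0.046, -0.15, 0.008]], hand=[-1, -1, -1, -1, -1, -1, -1, -1, -1, -1])

```text
time: 12.43
position: [0.5219, -0.2759, 0.2326]
tcp_rot: [3.126, -0.349, 0.293]
contact_force: [0.2, -0.1, -2.1]
gripper_width: 0.0139
grasp_force: 50.1
```

Emit:
apply_moves(xyz=[[0, 0, 0], [0, 0, 0], [0, 0, 0]], turn=[[0, 0, 0], [0, 0, 0], [0, 0, 0]], hand=[-1, -1, -1])

```text
time: 12.68
position: [0.5219, -0.2757, 0.2314]
tcp_rot: [3.127, -0.349, 0.293]
contact_force: [-0.6, 0.2, -2.4]
gripper_width: 0.0135
grasp_force: 50.1
```

```bash
python3 - <<'E'
from h import *
from station import r
o=r.get_obs();go(lipt(.06,0,.2,-20))
for n in('scene','top'):
    print(n);f=r.grab_frame(n);peb(f,o)
    if n=='scene': cv2.imwrite('pics/lift.png',cv2.resize(f['image'][180:380,130:370],None,fx=2.5,fy=2.5))
print(open('log.txt').read().count('\n'))
E
```

```text
t 12.68 p [ 0.5219 -0.2757  0.2314] psi,th,roll [ 16.76 -20.01  -0.86] F [-0.6  0.2 -2.4] w 0.0135 g 50.1 q [ 0.39  0.44  0.29  1.93 -0.67  0.67 -0.13]
[ 0.0005 -0.0112 -0.0018] [ 0.0112 -0.0001 -0.0046] rows [1. 1.]
scene
red [226. 249.] 136 [-7.  4. 15.] xmax 4.0
red [222. 243.] 11 [-26.  12.  16.] xmax -23.0
yel [218. 260.] 72 [ -0. -18.  16.] xmax 4.0
grn [211. 258.] 28 [-18. -18.  15.] xmax -16.0
blu [233. 243.] 64 [-3. 17. 16.] xmax 3.0
top
red [418. 165.] 24 [-4.  3. 17.] xmax 3.0
red [413. 174.] 25 [-22.  20.  17.] xmax -17.0
yel [425. 162.] 29 [ -2. -17.  16.] xmax 3.0
grn [427. 169.] 25 [-20. -17.  15.] xmax -14.0
blu [412. 168.] 27 [-5. 19. 17.] xmax 1.0
20
```

View pics/lift.png

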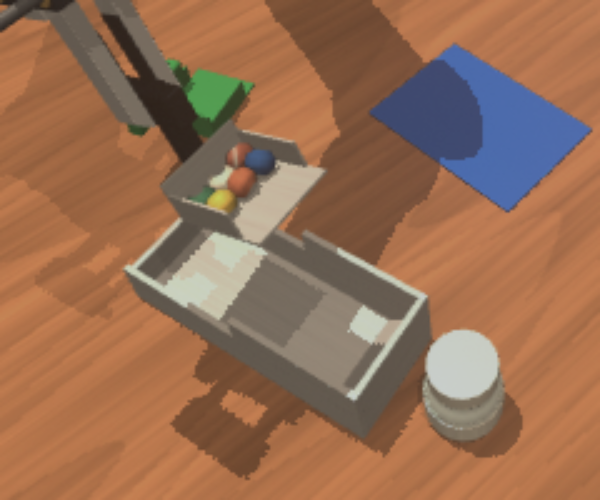

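All six pebbles are in the pan and the tray is empty. I'll fit the arm's kinematics from the logged poses to choose a pouring yaw the joints can reach.

```bash
cat >fk.py <<'E'
from h import *
from scipy.optimize import least_squares
import itertools
D=[eval(l) for l in open('log.txt')]
lo=np.array([-3.06,-.37,-1.25,.18,-1.1,.23,-2.94]);hi=np.array([3.06,2.12,1.32,2.47,4.24,1.98,2.94])
def fk(q,p,s):
    R=Ro.identity();x=np.array([0,0,p[0]]);k=1
    for i in range(7):
        R=R*Ro.from_rotvec((np.array([0,0,1.]) if i%2==0 else np.array([0,1.,0]))*(s[i]*q[i]+p[10+i]))
        off={1:[p[1],0,p[2]],2:[0,0,0],3:[p[3],0,p[4]],5:[p[5],0,p[6]]}.get(i)
        if off is not None: x=x+R.apply(off)
    return x,R
def res(p,s):
    e=[]
    for q,pos,rp in D:
        x,R=fk(q,p,s);e+=[*(x-pos)*3,*(R.inv()*Ro.from_euler('xyz',rp)).as_rotvec()]
    return np.array(e)
def fit():
    best=None
    for s in itertools.product([1,-1],repeat=4):
        S=[s[0],1,s[1],1,s[2],1,s[3]]
        for o1 in(0,np.pi/2):
          for o7 in(0,np.pi/2,np.pi):
            p0=np.zeros(17);p0[[0,2,4,6]]=.33,.35,.35,.25;p0[10]=o1;p0[16]=o7
            f=least_squares(res,p0,args=(S,),max_nfev=25)
            if best is None or f.cost<best[0]: best=(f.cost,f.x,S)
    f=least_squares(res,best[1],args=(best[2],));return f.cost,f.x,best[2]
if __name__=='__main__':
    c,p,s=fit();pickle.dump((p,s),open('fk.pkl','wb'));print(c,p.round(3),s)
    for psi in range(-60,241,20):
        for dt in(45,60):
            R=Ro.from_euler('Z',psi,degrees=True);ctr=np.array([.612,.290,.082])-R.apply([.02,0,0])
            t=lip(ctr,psi,dt);Rt=tool(psi,dt)
            def g(q):
                x,R=fk(q,p,s);return np.r_[(x-t[0])*10,(R.inv()*Rt).as_rotvec()*3,1e-3*(q-(lo+hi)/2)]
            b=min((least_squares(g,q0,bounds=(lo,hi)) for q0 in (np.array(D[-1][0]),np.array([-1.,.6,.5,1.8,1.,.9,-.5]))),key=lambda f:f.cost)
            x,RR=fk(b.x,p,s);print(psi,dt,'err mm',(np.linalg.norm(x-t[0])*1e3).round(1),'deg',np.degrees((RR.inv()*Rt).magnitude()).round(1),b.x.round(2))
E
timeout 500 python3 fk.py
```

```text
0.0010180445590744693 [ 3.28000e-01 -7.00000e-03  5.56000e-01  5.00000e-03  3.89000e-01
 -8.00000e-03  3.50000e-01  2.12530e+01 -3.55230e+01  1.06091e+02
 -1.40000e-02  4.00000e-03 -2.70000e-02 -1.30000e-02  1.00000e-02
  2.30000e-02  1.53300e+00] [-1, 1, -1, 1, -1, 1, -1]
-60 45 err mm 0.0 deg 0.0 [-0.04  0.87 -0.25  1.4  -0.59  1.22 -2.55]
-60 60 err mm 0.0 deg 0.0 [ 0.11  1.02 -0.37  1.3  -0.64  1.38 -2.48]
-40 45 err mm 0.0 deg 0.0 [-0.1   0.97 -0.27  1.17 -0.42  1.5  -2.45]
-40 60 err mm 0.0 deg 0.0 [ 0.01  1.16 -0.4   0.95 -0.44  1.73 -2.48]
-20 45 err mm 0.0 deg 0.0 [-0.18  1.06 -0.28  0.95 -0.26  1.75 -2.29]
-20 60 err mm 8.4 deg 2.2 [-0.01  1.32 -0.85  0.69  0.02  1.98 -2.55]
0 45 err mm 0.0 deg 0.0 [-0.27  1.13 -0.28  0.77 -0.08  1.96 -2.07]
0 60 err mm 38.7 deg 10.0 [-0.14  1.22 -0.59  0.76  0.02  1.98 -2.21]
20 45 err mm 8.1 deg 2.1 [-0.4   1.12 -0.12  0.78  0.01  1.98 -1.72]
20 60 err mm 54.8 deg 14.2 [-0.38  1.15 -0.16  0.8   0.01  1.98 -1.75]
40 45 err mm 4.8 deg 1.2 [-0.6   1.13  0.22  0.77  0.01  1.98 -1.3 ]
40 60 err mm 49.6 deg 12.9 [-0.66  1.17  0.33  0.79  0.    
[... 708 characters left out ...]

160 45 err mm 0.0 deg 0.0 [-0.47  0.69 -0.41  1.91  1.54  0.88 -0.76]
160 60 err mm 0.0 deg 0.0 [-0.6   0.79 -0.43  2.03  1.77  1.2  -1.13]
180 45 err mm 0.0 deg 0.0 [-0.24  0.67 -0.6   2.05  1.91  0.75 -0.73]
180 60 err mm 0.0 deg 0.0 [-0.31  0.8  -0.67  2.25  2.22  1.23 -1.12]
200 45 err mm 0.0 deg 0.0 [ 0.07  0.74 -0.87  2.12  2.2   0.65 -0.53]
200 60 err mm 0.0 deg 0.0 [ 0.08  0.91 -0.94  2.36  2.63  1.17 -0.86]
220 45 err mm 0.0 deg 0.0 [ 0.32  0.85 -1.06  2.09  2.26  0.44 -0.12]
220 60 err mm 0.0 deg 0.0 [ 0.47  1.12 -1.25  2.33  2.78  0.84 -0.34]
240 45 err mm 0.0 deg 0.0 [ 0.46  0.96 -1.16  2.    1.65  0.23  0.88]
240 60 err mm 0.0 deg 0.0 [ 0.63  1.16 -1.25  2.15  2.78  0.26 -0.02]
```

```bash
cat >plan.py <<'E'
from fk import *
p,s=pickle.load(open('fk.pkl','rb'))
def follow(q,poses):
    "continuation IK; prints error and joint margin"
    for i,(x0,Rt) in enumerate(poses):
        def g(z):
            x,R=fk(z,p,s);return np.r_[(x-x0)*10,(R.inv()*Rt).as_rotvec()*3,.02*(z-q)]
        b=least_squares(g,np.clip(q,lo+1e-6,hi-1e-6),bounds=(lo,hi));x,R=fk(b.x,p,s)
        print(i,'mm',(np.linalg.norm(x-x0)*1e3).round(1),'step',abs(b.x-q).max().round(2),'margin',np.minimum(b.x-lo,hi-b.x).min().round(2),b.x.round(2));q=b.x
    return q
def interp(o,tgt,fr):
    R0=Ro.from_euler('xyz',o['tcp_rot']);w=(R0.inv()*tool(*tgt[1:])).as_rotvec()
    return [(o['position']+k*(tgt[0]-o['position']),R0*Ro.from_rotvec(k*w)) for k in fr]
E
python3 - <<'E'
from plan import *
from station import r
o=r.get_obs()
h=lip([.612,.265,.20],100,-20);print(h)
q=follow(o['q'],interp(o,h,np.linspace(.1,1,10)))
for psi,th,y,z in[(100,-5,.265,.16),(100,10,.265,.12),(100,25,.265,.085),(100,40,.27,.082),(100,55,.27,.082),(100,62,.27,.085)]:
    t=lip([.612,y,z],psi,th);q=follow(q,[(t[0],tool(psi,th))])
print(*delta(o,*h))
m=lip(o['position'],0)
print(*delta(o,o['position']+.5*(h[0]-o['position']),17+42,-20))
E
```

```text
(array([0.6307, 0.1589, 0.2327]), 100, -20)
0 mm 0.0 step 0.06 margin 0.46 [ 0.36  0.44  0.25  1.93 -0.64  0.69 -0.07]
1 mm 0.0 step 0.05 margin 0.48 [ 0.33  0.44  0.2   1.93 -0.62  0.71 -0.02]
2 mm 0.0 step 0.04 margin 0.5 [ 0.29  0.44  0.16  1.91 -0.59  0.73  0.02]
3 mm 0.0 step 0.04 margin 0.53 [ 0.25  0.45  0.12  1.89 -0.56  0.76  0.06]
4 mm 0.0 step 0.04 margin 0.56 [ 0.2   0.47  0.08  1.86 -0.53  0.79  0.09]
5 mm 0.0 step 0.05 margin 0.6 [ 0.16  0.49  0.04  1.81 -0.5   0.83  0.13]
6 mm 0.0 step 0.05 margin 0.64 [ 0.11  0.52  0.01  1.76 -0.46  0.87  0.16]
7 mm 0.0 step 0.06 margin 0.67 [ 0.06  0.55 -0.03  1.7  -0.43  0.91  0.19]
8 mm 0.0 step 0.08 margin 0.71 [ 0.01  0.59 -0.06  1.62 -0.39  0.97  0.22]
9 mm 0.0 step 0.09 margin 0.75 [-0.04  0.63 -0.09  1.53 -0.35  1.03  0.25]
0 mm 0.0 step 0.24 margin 0.74 [-0.28  0.62  0.04  1.54 -0.14  0.97  0.01]
0 mm 0.0 step 0.25 margin 0.75 [-0.53  0.67  0.19  1.52  0.06  0.98 -0.23]
0 mm 0.0 step 0.22 margin 0.83 [-0.74  0.78  0.31  1.46  0.21  1.06 -0.44]
0 mm 0.0 step 0.19 margin 0.73 [-0.91  0.9   0.4   1.33  0.32  1.25 -0.57]
0 mm 0.0 step 0.2 margin 0.53 [-1.02  1.06  0.47  1.18  0.41  1.45 -0.64]
0 mm 0.0 step 0.1 margin 0.43 [-1.05  1.14  0.5   1.11  0.44  1.55 -0.65]
[ 0.2885 -0.5141  0.0948] [ 0.3234  0.0065 -0.8702] rows [11. 12.]
[ 0.1442 -0.257   0.0474] [ 0.1689  0.0036 -0.4417] rows [6. 6.]
```

Emit:
apply_moves(xyz=[[0.006, -0.01, 0.002], [0.017, -0.031, 0.006], [0.032, -0.057, 0.01], [0.049, -0.087, 0.016], [0.066, -0.118, 0.022], [0.084, -0.149, 0.028], [0.101, -0.18, 0.033], [0.118, -0.211, 0.039], [0.133, -0.236, 0.044], [0.144, -0.257, 0.047]], turn=[[0.006, 0, -0.017], [0.019, 0, -0.052], [0.036, 0.001, -0.096], [0.055, 0.001, -0.148], [0.074, 0.001, -0.2], [0.094, 0.002, -0.252], [0.113, 0.002, -0.305], [0.133, 0.003, -0.357], [0.149, 0.003, -0.4], [0.162, 0.003, -0.435]], hand=[-1, -1, -1, -1, -1, -1, -1, -1, -1, -1])

```text
time: 13.62
position: [0.5774, -0.0555, 0.2333]
tcp_rot: [3.133, -0.346, 1.027]
contact_force: [0.3, 0.4, -1.4]
gripper_width: 0.0136
grasp_force: 50.1
```

```bash
python3 - <<'E'
from h import *
from station import r
o=r.get_obs();go(lip([.612,.265,.20],100,-20))
f=r.grab_frame('top');peb(f,o)
E
```

```text
t 13.62 p [ 0.5774 -0.0555  0.2333] psi,th,roll [ 58.87 -19.85  -0.5 ] F [ 0.3  0.4 -1.4] w 0.0136 g 50.1 q [ 0.2   0.47  0.08  1.85 -0.53  0.79  0.09]
[ 0.2645 -0.0878  0.0955] [ 0.1611  0.0035 -0.4298] rows [6. 6.]
red [319. 156.] 19 [-7.  1. 18.] xmax -1.0
red [321. 166.] 23 [-24.  19.  17.] xmax -18.0
yel [323. 149.] 24 [ -5. -19.  18.] xmax -0.0
grn [328. 153.] 14 [-23. -18.  16.] xmax -16.0
blu [316. 161.] 17 [-6. 17. 20.] xmax 0.0
```

Emit:
apply_moves(xyz=[[0.013, -0.004, 0.005], [0.037, -0.012, 0.013], [0.069, -0.023, 0.025], [0.103, -0.034, 0.037], [0.137, -0.046, 0.05], [0.172, -0.057, 0.062], [0.206, -0.068, 0.074], [0.235, -0.078, 0.085], [0.254, -0.084, 0.092], [0.264, -0.088, 0.095]], turn=[[0.008, 0, -0.021], [0.023, 0, -0.06], [0.042, 0.001, -0.112], [0.063, 0.001, -0.168], [0.084, 0.002, -0.223], [0.105, 0.002, -0.279], [0.126, 0.003, -0.335], [0.143, 0.003, -0.382], [0.155, 0.003, -0.413], [0.161, 0.004, -0.43]], hand=[-1, -1, -1, -1, -1, -1, -1, -1, -1, -1])

```text
time: 14.5
position: [0.6319, 0.1587, 0.2327]
tcp_rot: [3.141, -0.35, 1.745]
contact_force: [0.1, 0.5, -2.2]
gripper_width: 0.0139
grasp_force: 50.1
```

```bash
python3 - <<'E'
from h import *
from station import r
o=r.get_obs()
go(*[lip([.612,y,z],100,th) for th,y,z in((-20,.265,.2),(-15,.265,.15),(-5,.268,.09),(5,.268,.082),(20,.27,.080),(32,.27,.080),(45,.27,.08))])
for n in('top','scene'):
    f=r.grab_frame(n);peb(f,o);P=cloud(f)
    L=P[(P>[.53,.2,.075]).all(-1)&(P<[.69,.37,.095]).all(-1)];print('dish',rect(L))
E
```

```text
t 14.5 p [0.6319 0.1587 0.2327] psi,th,roll [ 9.999e+01 -2.008e+01 -6.000e-02] F [ 0.1  0.5 -2.2] w 0.0139 g 50.1 q [-0.05  0.64 -0.09  1.51 -0.35  1.04  0.24]
[ 0.0005 -0.0015  0.0002] [ 0.0007 -0.0009 -0.0002] rows [1. 1.]
[-0.014  -0.0016  0.0527] [ 0.0007 -0.0564 -0.0002] rows [1. 1.]
[-0.0187 -0.0009  0.1113] [ 0.0007 -0.1675 -0.0003] rows [3. 3.]
[-0.0004 -0.001   0.1071] [ 0.0007 -0.2786 -0.0003] rows [2. 4.]
[ 0.0379 -0.0004  0.0968] [ 7.000e-04 -4.453e-01 -4.000e-04] rows [2. 6.]
[ 0.069  -0.0005  0.093 ] [ 6.000e-04 -5.786e-01 -5.000e-04] rows [3. 8.]
[ 0.1028 -0.0004  0.0963] [ 6.000e-04 -7.231e-01 -6.000e-04] rows [ 3. 10.]
red [233. 153.] 29 [-5.  2. 18.] xmax 2.0
red [240. 160.] 21 [-21.  22.  17.] xmax -15.0
yel [232. 146.] 31 [ -5. -16.  17.] xmax 2.0
grn [238. 146.] 18 [-21. -15.  16.] xmax -17.0
blu [234. 159.] 24 [-4. 19. 18.] xmax 3.0
dish (array([601.7, 297.1]), array([116. ,  91.6]), 48.8)
red [436. 134.] 21 [-6. -5. 16.] xmax 1.0
yel [441. 136.] 27 [ -6. -17.  17.] xmax -1.0
dish (array([612.2, 287.8]), array([114.7, 110.6]), 39.1)
```

```bash
python3 - <<'E'
from h import *
go(*[lip([.613,y,z],100,th) for th,y,z in((-17,.266,.165),(-12,.267,.13),(-5,.268,.105),(5,.268,.096),(12,.268,.09),(18,.268,.084),(23,.268,.082),(28,.268,.082),(33,.268,.082),(38,.268,.082))])
E
```

```text
t 14.6 p [0.6315 0.1569 0.2327] psi,th,roll [ 9.975e+01 -2.003e+01 -3.000e-02] F [-0.1  0.3 -2.3] w 0.0135 g 50.1 q [-0.04  0.64 -0.09  1.51 -0.35  1.04  0.24]
[-0.0074  0.0009  0.039 ] [ 0.0012 -0.0336 -0.0026] rows [1. 1.]
[-0.0132  0.0011  0.0737] [ 0.0011 -0.0892 -0.0026] rows [2. 2.]
[-0.0098  0.0013  0.0932] [ 0.0009 -0.167  -0.0027] rows [2. 3.]
[0.0081 0.0011 0.0902] [ 0.0007 -0.2781 -0.0028] rows [2. 4.]
[0.0219 0.0011 0.0902] [ 0.0005 -0.3559 -0.0029] rows [2. 5.]
[0.0342 0.001  0.0928] [ 4.000e-04 -4.225e-01 -2.900e-03] rows [2. 6.]
[0.046  0.001  0.0924] [ 3.000e-04 -4.781e-01 -2.900e-03] rows [2. 7.]
[0.059  0.001  0.0908] [ 1.000e-04 -5.336e-01 -2.900e-03] rows [2. 7.]
[0.0721 0.0009 0.0901] [ 0.     -0.5892 -0.003 ] rows [3. 8.]
[0.0851 0.0009 0.0906] [-1.000e-04 -6.447e-01 -3.000e-03] rows [3. 9.]
```

Emit:
apply_moves(xyz=[[-0.004, 0.001, 0.02], [-0.007, 0.001, 0.039], [-0.01, 0.001, 0.057], [-0.013, 0.001, 0.073], [-0.012, 0.001, 0.084], [-0.01, 0.001, 0.093], [-0.001, 0.001, 0.092], [0.008, 0.001, 0.09], [0.022, 0.001, 0.09], [0.034, 0.001, 0.092]], turn=[[0.001, -0.017, -0.003], [0.001, -0.034, -0.003], [0.001, -0.06, -0.003], [0.001, -0.089, -0.003], [0.001, -0.13, -0.003], [0.001, -0.167, -0.003], [0.001, -0.222, -0.003], [0.001, -0.278, -0.003], [0, -0.356, -0.003], [0, -0.422, -0.003]], hand=[-1, -1, -1, -1, -1, -1, -1, -1, -1, -1])

```text
time: 15.43
position: [0.6254, 0.2006, 0.1792]
tcp_rot: [3.136, 0.319, 1.736]
contact_force: [-0.2, 0.6, -3.2]
gripper_width: 0.0132
grasp_force: 50.1
```

```bash
python3 - <<'E'
from h import *
from station import r
o=r.get_obs()
go(*[lip([.613,y,z],100,th) for th,y,z in((18,.268,.084),(23,.268,.082),(30,.268,.082),(37,.268,.082),(45,.266,.082))])
for n in('top','scene'): f=r.grab_frame(n);peb(f,o)
E
```

```text
t 15.43 p [0.6254 0.2006 0.1792] psi,th,roll [99.48 18.28 -0.29] F [-0.2  0.6 -3.2] w 0.0132 g 50.1 q [-0.69  0.75  0.31  1.48  0.11  1.02 -0.35]
[ 0.0062 -0.0007  0.0023] [ 0.0015  0.0031 -0.0055] rows [1. 1.]
[ 0.0152 -0.0008 -0.0053] [ 0.0012 -0.0524 -0.0055] rows [1. 1.]
[ 0.0282 -0.0008 -0.0181] [ 0.0009 -0.1302 -0.0056] rows [1. 2.]
[ 0.0427 -0.0009 -0.0295] [ 0.0006 -0.208  -0.0057] rows [1. 3.]
[ 0.0582 -0.0014 -0.0392] [ 2.000e-04 -2.969e-01 -5.700e-03] rows [2. 4.]
red [231. 162.] 12 [10.  5. 19.] xmax 16.0
red [242. 167.] 7 [-21.  26.  16.] xmax -15.0
red [432. 160.] 14 [22.  0. 17.] xmax 28.0
```

Emit:
apply_moves(xyz=[[0.007, -0.001, 0.001], [0.011, -0.001, -0.002], [0.015, -0.001, -0.005], [0.02, -0.001, -0.01], [0.024, -0.001, -0.014], [0.028, -0.001, -0.018], [0.033, -0.001, -0.022], [0.038, -0.001, -0.026], [0.043, -0.001, -0.03], [0.043, -0.001, -0.03]], turn=[[0, -0.01, -0.005], [0, -0.03, -0.005], [0, -0.052, -0.005], [0, -0.08, -0.005], [0, -0.105, -0.005], [0, -0.13, -0.005], [0, -0.156, -0.005], [0, -0.182, -0.005], [0, -0.208, -0.005], [0, -0.208, -0.005]], hand=[-1, -1, -1, -1, -1, -1, -1, -1, -1, -1])

```text
time: 16.37
position: [0.6168, 0.2397, 0.1867]
tcp_rot: [-3.136, 0.64, 1.752]
contact_force: [-0.8, 0.7, -2.2]
gripper_width: 0.0135
grasp_force: 50.1
```

```bash
python3 - <<'E'
from h import *
from station import r
o=r.get_obs()
go(*[lip([.613,y,z],100,th) for th,y,z in((37,.268,.082),(45,.266,.084),(52,.264,.088),(58,.262,.092))])
f=r.grab_frame('scene');peb(f,o);cv2.imwrite('pics/pour.png',cv2.resize(f['image'][100:230,340:500],None,fx=4,fy=4,interpolation=2))
E
```

```text
t 16.37 p [0.6168 0.2397 0.1867] psi,th,roll [100.4   36.66   0.33] F [-0.8  0.7 -2.2] w 0.0135 g 50.1 q [-0.92  0.9   0.43  1.34  0.26  1.24 -0.53]
[-0.0056  0.0015 -0.0016] [-0.001  -0.0038  0.0036] rows [1. 1.]
[ 0.0045  0.0012 -0.0178] [-0.0007 -0.0926  0.0037] rows [1. 2.]
[ 0.013   0.0007 -0.0326] [-0.0005 -0.1704  0.0037] rows [1. 3.]
[ 0.0207  0.0002 -0.0442] [-0.0003 -0.2371  0.0038] rows [1. 3.]
```

View pics/pour.png

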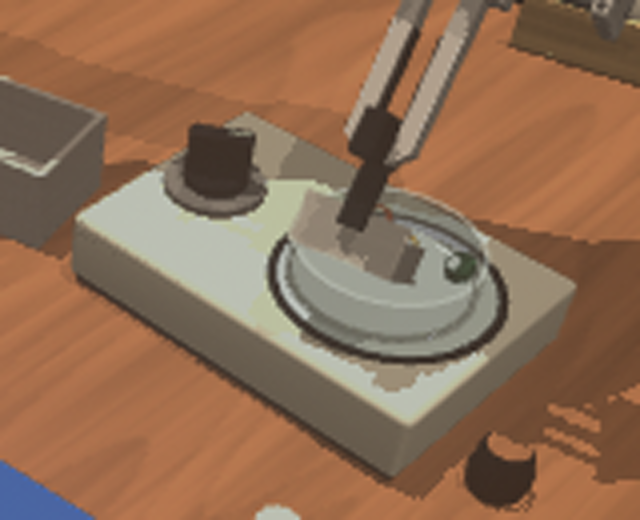

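The lip is inside the dish and the green pebble has landed at (460,265) in the crop. I'll carry on tilting.

Emit:
apply_moves(xyz=[[-0.003, 0.001, -0.006], [0.001, 0.001, -0.012], [0.004, 0.001, -0.018], [0.009, 0.001, -0.025], [0.013, 0.001, -0.033], [0.017, 0.001, -0.038], [0.021, 0, -0.044], [0.021, 0, -0.044], [0.021, 0, -0.044], [0.021, 0, -0.044]], turn=[[0, -0.03, 0.003], [0, -0.06, 0.003], [0, -0.093, 0.003], [0, -0.13, 0.003], [0, -0.17, 0.003], [0, -0.205, 0.003], [0, -0.237, 0.003], [0, -0.237, 0.003], [0, -0.237, 0.003], [0, -0.237, 0.003]], hand=[-1, -1, -1, -1, -1, -1, -1, -1, -1, -1])

```text
time: 17.25
position: [0.6126, 0.2683, 0.2065]
tcp_rot: [3.138, 1.012, 1.74]
contact_force: [-0.7, 0.4, -1.3]
gripper_width: 0.0133
grasp_force: 50.1
```

```bash
cat >>h.py <<'E'
def dishpeb(f):
    P=cloud(f);hsv=cv2.cvtColor(f['image'],cv2.COLOR_BGR2HSV);H,S,V=[hsv[...,i].astype(int) for i in range(3)]
    m0=(P[...,0]>.53)&(P[...,0]<.69)&(P[...,1]>.2)&(P[...,1]<.37)&(P[...,2]>.05)&(P[...,2]<.1)
    for nm,c in dict(red=((H<13)|(H>170))&(S>95),yel=(H>17)&(H<32)&(S>130),grn=(H>40)&(H<95)&(S>60),blu=(H>100)&(H<125)&(S>70)).items():
        cn,l,st,ce=cv2.connectedComponentsWithStats((m0&c).astype(np.uint8))
        for i in range(1,cn):
            if st[i,4]>5: print(nm,ce[i].round(),st[i,4],(P[l==i].mean(0)*1000).round())
E
python3 - <<'E'
from h import *
from station import r
o=r.get_obs()
go(*[lip([.613,y,z],100,th) for th,y,z in((58,.262,.092),(58,.258,.20))])
for n in('top','scene'): print(n);f=r.grab_frame(n);peb(f,o);print('dish');dishpeb(f)
E
```

```text
t 17.25 p [0.6126 0.2683 0.2065] psi,th,roll [99.67 58.   -0.19] F [-0.7  0.4 -1.3] w 0.0133 g 50.1 q [-1.05  1.11  0.54  1.13  0.38  1.53 -0.61]
[ 0.0051 -0.001  -0.0022] [-0.001  -0.     -0.0019] rows [1. 1.]
[-0.1198 -0.0016 -0.0741] [-0.001  -0.     -0.0019] rows [3. 1.]
top
dish
red [239. 154.] 6 [648. 234.  57.]
red [205. 176.] 21 [580. 326.  74.]
red [217. 180.] 18 [569. 291.  76.]
yel [210. 167.] 18 [606. 314.  74.]
blu [211. 179.] 21 [571. 308.  77.]
scene
dish
grn [457. 165.] 7 [648. 322.  75.]
```

Emit:
apply_moves(xyz=[[-0.01, -0.001, -0.008], [-0.03, -0.001, -0.02], [-0.06, -0.001, -0.038], [-0.09, -0.001, -0.056], [-0.12, -0.001, -0.074], [-0.12, -0.001, -0.074]], turn=[[0, 0, 0], [0, 0, 0], [0, 0, 0], [0, 0, 0], [0, 0, 0], [0, 0, 0]], hand=[-1, -1, -1, -1, -1, -1])

```text
time: 17.85
position: [0.6131, 0.2695, 0.3199]
tcp_rot: [3.119, 1.011, 1.726]
contact_force: [2.1, -0.3, -0.1]
gripper_width: 0.0137
grasp_force: 50.1
```

```bash
python3 - <<'E'
from h import *
from station import r
o=r.get_obs()
go(*[lip([.600,.20,.20],th,0) for th in(100,)])
for n in('top','scene'):
    print(n);f=r.grab_frame(n);print('dish');dishpeb(f);P=cloud(f)
    m=(np.hypot(P[...,0]-.611,P[...,1]-.29)<.05)&(P[...,2]>.067)&(P[...,2]<.085);hsv=cv2.cvtColor(f['image'],cv2.COLOR_BGR2HSV)
    cn,l,st,ce=cv2.connectedComponentsWithStats(m.astype(np.uint8))
    for i in range(1,cn):
        if st[i,4]>5: print(ce[i].round(),st[i,4],(P[l==i].mean(0)*1000).round(),hsv[l==i].mean(0).round())
E
```

```text
t 17.85 p [0.6131 0.2695 0.3199] psi,th,roll [98.89 57.9  -1.27] F [ 2.1 -0.3 -0.1] w 0.0137 g 50.1 q [-1.06  0.99  0.57  1.06  0.42  1.66 -0.51]
[-0.0518 -0.0341  0.2132] [ 0.0067  0.6434 -0.0041] rows [4. 9.]
top
dish
red [237. 151.] 7 [657. 239.  57.]
red [205. 176.] 17 [580. 325.  75.]
red [217. 179.] 15 [572. 291.  74.]
yel [210. 167.] 16 [605. 314.  74.]
grn [207. 154.] 18 [643. 323.  75.]
blu [211. 179.] 21 [571. 308.  76.]
[207. 155.] 21 [642. 321.  74.] [63. 84. 92.]
[213. 168.] 51 [604. 304.  73.] [ 30. 131. 149.]
[212. 178.] 70 [574. 305.  75.] [ 48. 128. 111.]
scene
dish
red [434. 155.] 29 [584. 322.  70.]
red [422. 158.] 24 [574. 287.  72.]
yel [439. 161.] 20 [609. 309.  71.]
grn [456. 165.] 15 [647. 320.  74.]
blu [427. 154.] 14 [574. 306.  75.]
[427. 156.] 85 [577. 304.  72.] [ 50.  94. 113.]
[437. 162.] 52 [607. 301.  71.] [ 23.  92. 166.]
[455. 166.] 28 [646. 318.  72.] [47. 59. 94.]
```

Six pebbles lie in the dish: the white one touches the yellow. Next I'll return the scoop to the mat.

```bash
python3 - <<'E'
from plan import *
from station import r
o=r.get_obs();R=Ro.from_euler('Z',8,degrees=True)
h=(np.array([.525,-.009,0])+R.apply([-.054,0,0])+[0,0,.2],8,0);print(h[0].round(4))
q=follow(o['q'],interp(o,h,np.linspace(.1,1,10)))
for z in(.16,.12,.0712): q=follow(q,[(np.r_[h[0][:2],z],tool(8))])
print(*delta(o,*h))
E
```

```text
[ 0.4715 -0.0165  0.2   ]
0 mm 0.0 step 0.12 margin 0.42 [-1.03  0.94  0.59  1.17  0.35  1.56 -0.63]
1 mm 0.0 step 0.11 margin 0.46 [-1.    0.89  0.61  1.24  0.26  1.52 -0.74]
2 mm 0.0 step 0.1 margin 0.53 [-0.96  0.85  0.63  1.33  0.18  1.45 -0.83]
3 mm 0.0 step 0.09 margin 0.6 [-0.93  0.79  0.66  1.42  0.11  1.38 -0.91]
4 mm 0.0 step 0.1 margin 0.64 [-0.89  0.74  0.68  1.52  0.03  1.29 -0.98]
5 mm 0.0 step 0.1 margin 0.62 [-0.85  0.68  0.7   1.62 -0.05  1.19 -1.03]
6 mm 0.0 step 0.1 margin 0.6 [-0.79  0.63  0.72  1.72 -0.13  1.09 -1.05]
7 mm 0.0 step 0.1 margin 0.59 [-0.72  0.58  0.73  1.83 -0.22  0.98 -1.06]
8 mm 0.0 step 0.1 margin 0.54 [-0.63  0.53  0.73  1.93 -0.32  0.88 -1.03]
9 mm 0.0 step 0.12 margin 0.44 [-0.52  0.48  0.71  2.03 -0.44  0.78 -0.97]
0 mm 0.0 step 0.09 margin 0.4 [-0.47  0.54  0.66  2.07 -0.51  0.69 -0.9 ]
0 mm 0.0 step 0.09 margin 0.37 [-0.41  0.6   0.58  2.1  -0.59  0.6  -0.84]
0 mm 0.0 step 0.12 margin 0.25 [-0.34  0.68  0.48  2.13 -0.68  0.48 -0.76]
[-0.0553 -0.2504  0.371 ] [0.5137 0.4927 0.9245] rows [ 9. 15.]
```

Emit:
apply_moves(xyz=[[-0.002, -0.01, 0.015], [-0.006, -0.027, 0.041], [-0.009, -0.043, 0.063], [-0.013, -0.058, 0.085], [-0.016, -0.073, 0.108], [-0.02, -0.088, 0.13], [-0.023, -0.103, 0.152], [-0.026, -0.118, 0.174], [-0.029, -0.13, 0.193], [-0.031, -0.138, 0.204]], turn=[[0.021, 0.02, 0.037], [0.057, 0.054, 0.102], [0.087, 0.084, 0.157], [0.118, 0.113, 0.213], [0.149, 0.143, 0.268], [0.18, 0.172, 0.324], [0.211, 0.202, 0.379], [0.241, 0.232, 0.435], [0.267, 0.256, 0.481], [0.283, 0.271, 0.508]], hand=[-1, -1, -1, -1, -1, -1, -1, -1, -1, -1])

```text
time: 18.78
position: [0.5321, 0.1083, 0.2498]
tcp_rot: [2.901, 0.441, 0.746]
contact_force: [-0.8, 0.5, -1.2]
gripper_width: 0.0136
grasp_force: 50.2
```

```bash
python3 -c "
from h import *
go(([.4715,-.0165,.2],8),([.4715,-.0165,.16],8))"
```

```text
t 18.78 p [0.5321 0.1083 0.2498] psi,th,roll [ 42.75  25.28 -13.76] F [-0.8  0.5 -1.2] w 0.0136 g 50.2 q [-0.86  0.72  0.67  1.55 -0.01  1.27 -1.03]
[-0.1274  0.0336  0.1457] [0.231  0.2258 0.4117] rows [4. 7.]
[-0.1046  0.0221  0.1926] [0.231  0.2258 0.4117] rows [4. 7.]
```

Emit:
apply_moves(xyz=[[-0.013, 0.003, 0.015], [-0.032, 0.008, 0.036], [-0.051, 0.013, 0.058], [-0.07, 0.018, 0.08], [-0.089, 0.024, 0.102], [-0.108, 0.029, 0.124], [-0.12, 0.032, 0.138], [-0.127, 0.034, 0.146], [-0.127, 0.034, 0.146], [-0.127, 0.034, 0.146]], turn=[[0.023, 0.023, 0.041], [0.058, 0.056, 0.103], [0.092, 0.09, 0.165], [0.127, 0.124, 0.226], [0.162, 0.158, 0.288], [0.196, 0.192, 0.35], [0.219, 0.215, 0.391], [0.231, 0.226, 0.412], [0.231, 0.226, 0.412], [0.231, 0.226, 0.412]], hand=[-1, -1, -1, -1, -1, -1, -1, -1, -1, -1])

```text
time: 19.62
position: [0.4736, -0.0136, 0.1995]
tcp_rot: [-3.141, 0.001, 0.147]
contact_force: [0.1, 0.5, -2.2]
gripper_width: 0.0136
grasp_force: 50.2
```

```bash
python3 - <<'E'
from h import *
from station import r
go(([.4715,-.0165,.1],8),([.4715,-.0165,.074],8))
o=r.get_obs();R=Ro.from_euler('xyz',o['tcp_rot'])*Ro.from_euler('x',-180,degrees=True)
f=r.grab_frame('scene');P=cloud(f);L=(P-o['position'])@R.as_matrix()+[-.054,0,.0676]
m=(L[...,0]>-.03)&(L[...,0]<.06)&(abs(L[...,1])<.05)&(L[...,2]>-.012)&(L[...,2]<.04);s=L[m];print(rect(s))
fl=s[(abs(s[:,2])<.012)&(abs(s[:,1])<.025)];print(np.linalg.lstsq(np.c_[np.ones(len(fl)),fl[:,:2]],fl[:,2],rcond=None)[0].round(4))
E
```

```text
t 19.62 p [ 0.4736 -0.0136  0.1995] psi,th,roll [8.4  0.08 0.03] F [ 0.1  0.5 -2.2] w 0.0136 g 50.2 q [-0.5   0.48  0.67  2.02 -0.42  0.78 -1.  ]
[-0.0032  0.0034  0.1327] [-0.0003  0.0009  0.0045] rows [3. 1.]
[-0.0031  0.0034  0.1673] [-0.0003  0.0009  0.0045] rows [4. 1.]
(array([ 2.9, -0.3]), array([65.8, 64.8]), 0.0)
[ 0.0011 -0.0019 -0.0004]
```

Still level in the grip. Lowering.

Emit:
apply_moves(xyz=[[-0.003, 0.003, 0.03], [-0.003, 0.003, 0.07], [-0.003, 0.003, 0.11], [-0.003, 0.003, 0.14], [-0.003, 0.003, 0.155], [-0.003, 0.003, 0.163], [-0.003, 0.003, 0.167], [-0.003, 0.003, 0.17], [-0.003, 0.003, 0.17]], turn=[[0, 0.001, 0], [0, 0.001, 0], [0, 0.001, 0], [0, 0.001, 0], [0, 0.001, 0], [0, 0.001, 0], [0, 0.001, 0], [0, 0.001, 0], [0, 0.001, 0]], hand=[-1, -1, -1, -1, -1, -1, -1, -1, -1])

```text
time: 20.42
position: [0.4733, -0.0153, 0.0724]
tcp_rot: [-3.141, -0.003, 0.149]
contact_force: [0.0, -0.1, -2.2]
gripper_width: 0.0136
grasp_force: 50.2
```

```bash
python3 -c "
from h import *
go(([.4715,-.0165,.0708],8))"
```

```text
t 20.42 p [ 0.4733 -0.0153  0.0724] psi,th,roll [ 8.52 -0.16  0.01] F [ 0.  -0.1 -2.2] w 0.0136 g 50.2 q [-0.32  0.67  0.44  2.14 -0.64  0.46 -0.8 ]
[-0.0027  0.0012  0.0021] [-0.0001 -0.0018  0.0058] rows [1. 1.]
```

Lower about 1.5 mm more, release, wait, then rise.

Emit:
apply_moves(xyz=[[0, 0, 0.001], [0, 0, 0.002], [0, 0, 0.0025], [0, 0, 0.0025], [0, 0, 0.0025], [0, 0, 0.0025], [0, 0, 0.0025], [0, 0, 0.0025], [0, 0, 0.0025], [0, 0, 0.0025]], turn=[[0, -0.002, 0], [0, -0.002, 0], [0, -0.002, 0], [0, -0.002, 0], [0, -0.002, 0], [0, -0.002, 0], [0, -0.002, 0], [0, -0.002, 0], [0, -0.002, 0], [0, -0.002, 0]], hand=[-1, -1, -1, -1, -0.5, -0.3, -0.2, -0.2, -0.2, -0.2])

```text
time: 21.25
position: [0.4727, -0.0159, 0.0704]
tcp_rot: [-3.141, 0.001, 0.147]
contact_force: [-0.4, 0.3, -0.7]
gripper_width: 0.0375
grasp_force: 0.0
```

Emit:
apply_moves(xyz=[[0, 0, -0.01], [0, 0, -0.03], [0, 0, -0.07], [0, 0, -0.12], [0, 0, -0.17], [0, 0, -0.22], [0, 0, -0.25], [0, 0, -0.25], [0, 0, -0.25], [0, 0, -0.25]], turn=[[0, 0, 0], [0, 0, 0], [0, 0, 0], [0, 0, 0], [0, 0, 0], [0, 0, 0], [0, 0, 0], [0, 0, 0], [0, 0, 0], [0, 0, 0]], hand=[-0.2, -0.2, -0.2, -0.2, -0.2, -0.2, -0.2, -0.2, -0.2, -0.2])

```text
time: 22.08
position: [0.4721, -0.0155, 0.2573]
tcp_rot: [-3.141, 0.002, 0.148]
contact_force: [-0.4, 0.5, 0.1]
gripper_width: 0.0377
grasp_force: 0.0
```

```bash
python3 - <<'E'
from h import *
from station import r
go()
for n in('top','scene'):
    f=r.grab_frame(n);P=cloud(f);print(n);dishpeb(f)
    sel=lambda lo,hi:P[(P>lo).all(-1)&(P<hi).all(-1)]
    for nm,a,b in(('bar',[.4,-.08,.057],[.53,.05,.1]),('pan',[.49,-.06,.008],[.6,.05,.04]),('dish',[.53,.2,.078],[.69,.37,.095]),('knob',[.43,.22,.09],[.53,.36,.12]),('jar',[.67,-.24,.05],[.76,-.15,.09]),('bottle',[.66,.01,.05],[.76,.1,.13]),('loupe',[.7,.22,.012],[.78,.29,.05])):
        s=sel(a,b);print(nm,len(s),rect(s) if len(s)>4 else '',np.median(s[:,2]).round(4) if len(s) else '')
    t=(P[...,:2]-C)@np.array([U,[-U[1],U[0]]]).T;m=(abs(t[...,0])<.07)&(abs(t[...,1])<.03)&(P[...,2]>.012);print('tray px above floor',m.sum())
E
```

```text
t 22.08 p [ 0.4721 -0.0155  0.2573] psi,th,roll [8.46 0.13 0.05] F [-0.4  0.5  0.1] w 0.0377 g 0.0 q [-0.56  0.4   0.75  1.95 -0.34  0.92 -1.06]
top
red [214. 143.] 6 [680. 309.  57.]
red [230. 145.] 6 [673. 259.  58.]
red [204. 148.] 6 [667. 338.  56.]
red [195. 166.] 8 [611. 361.  57.]
red [205. 176.] 17 [580. 326.  74.]
red [201. 181.] 9 [568. 343.  57.]
red [217. 179.] 14 [571. 291.  75.]
yel [210. 167.] 16 [605. 313.  75.]
grn [206. 154.] 17 [643. 324.  75.]
blu [211. 179.] 22 [571. 308.  76.]
bar 0  
pan 0  
dish 238 (array([610.1, 290.4]), array([115.7, 112.4]), 44.8) 0.084
knob 79 (array([478.7, 291. ]), array([41. , 14.4]), 33.5) 0.0989
jar 247 (array([ 697.4, -201.2]), array([81.2, 49.3]), 24.4) 0.0657
bottle 226 (array([705.8,  50.9]), array([44.1, 47.7]), 12.7) 0.0763
loupe 68 (array([729. , 247.8]), array([30.1, 35.4]), 17.5) 0.0259
tray px above floor 2
scene
red [434. 155.] 29 [584. 323.  70.]
red [422. 158.] 26 [573. 287.  71.]
yel [439. 161.] 19 [609. 309.  71.]
grn [456. 165.] 12 [647. 320.  75.]
blu [427. 154.] 12 [573. 307.  75.]
bar 312 (array([472.3, -16.6]), array([70.1, 15.8]), 10.0) 0.0788
pan 301 (array([517.3,  -9.2]), array([56.9, 64.4]), 9.0) 0.0192
dish 340 (array([610.1, 289.9]), array([113.1, 115.4]), 33.2) 0.083
knob 88 (array([480.4, 291.6]), array([41.9, 16. ]), 29.8) 0.0965
jar 798 (array([ 697.9, -201.9]), array([80.1, 49.2]), 25.3) 0.064
bottle 557 (array([710.9,  46.8]), array([46.9, 37.6]), 24.9) 0.0745
loupe 148 (array([736.9, 242.6]), array([36.4, 23.2]), 30.3) 0.0227
tray px above floor 0
```

```bash
python3 -c "
from station import r
print(r.hand_in())"
```

```text
the job is handed in; nothing more can be done
None
```

I handed the job in at about 22 s (limit 72 s). In the last camera check five pebbles lay in the dish; the white one showed only as a patch beside the yellow in an earlier check. The tray was empty, the scoop level on the mat, the dimmer at its stop (about 2.6 rad), the dish about 5 mm off centre, and the bottle, jar and loupe showed no sign of having moved. The hand-in gave no verdict.

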